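# Make up two vacuum service kits

## Robot

A 7-joint arm with a two-finger parallel gripper is mounted at the origin on the work surface. World frame = base frame: x ahead of the robot, y to its left, z up, the work surface at z = 0. Lengths are in mm, angles in rad, forces in N, time in s.
With the tool pointing down it reaches from about 400 to 900 mm from the base axis. Payload 5.5 kg.
Tool frame: the origin (TCP) lies at the very end of the fingers, on their centre line; the grasp point (between the pads) lies 19 mm behind it (env.grip_depth is the distance from the TCP to the grasp point, in mm); z points along the fingers, y is the line along which they close (so a half turn about z gives the same grasp; the last joint's range is limited). The gripper opens to 92 mm and grips with 3 to 60 N. Pads are 19 mm wide; open, the fingers measure 130 mm over their backs; the gripper's body (75 mm by 190 mm) begins 47 mm behind the grasp point.
Start: joints at [-1.036, 0.501, -0.427, 1.55, 0.221, 1.138, -0.21], TCP at [174.464, 626.149, 226.729] pointing down, gripper open.
Joint ranges: [-2.88, 2.88], [-0.31, 2.03], [-1.54, 1.56], [0.2, 2.42], [-1.41, 4.55], [0.19, 2.02], [-2.57, 2.57]. Speed limits (rad/s): [2.57, 2.57, 3.14, 3.14, 3.14, 3.14, 3.14].

## Interface

Orientations are given as a unit quaternion [w, x, y, z].
In Python, from rig import sensors, cams, env gives the robot as it stands.
- The arm moves only by the tool jog_arm, never from a script. Its argument "motion" is a list of rows, each an object of numbers: "jaw": the opening, from 0 (shut) to 1 (fully open); "tx", "ty", "tz": the shift along the tool's x, y, z in cm; "wx", "wy", "wz": the turn, a rotation vector about the tool's x, y, z in rad. In form: [{"jaw": .., "tx": .., "ty": .., "tz": .., "wx": .., "wy": .., "wz": ..}, ...]. A call has 1 to 10 rows; each row is the pose to reach, as a shift and turn from the pose commanded when the call began, along the tool's axes at that moment; what a row does not reach only later rows make up. A row lasts 1/12 s, in which the tool goes at most 41.7 mm and 7.16 degrees, less where a joint would pass 70% of its speed; a pose out of reach is approached as far as the arm can. A call with a gripper value outside its range is refused whole. The fingers move at their own pace and stop on an object; "newtons" is the grip in N (left out, the last holds). Time passes only in rows, so rows that repeat a pose let the fingers close. It gives the time, the measured TCP pose, the force, the opening and the grip force at its end, in the units of the state.
- sensors.get_state(): the state, without advancing time (a new reading comes with each control period).
- cams.camera(name): name is "scene" or "side" or "wrist"; returns the picture (384x512x3 uint8, red, green, blue); there is no depth.
- cams.get_calibration(name): a dict with "camera_matrix" (3x3 intrinsics, pixels), "k1" (the pictures are not rectified: a ray, as slopes to the right and down, at radius r is drawn at 1 + k1 r^2 times it, then the intrinsics apply), "rvec" (rotation vector, rad) and "tvec" (3), from world to camera coordinates, as OpenCV has them. Camera axes: x right, y down, z forward; pixel columns grow to the right and rows downward; lengths in mm; the calibration is good to about 2 mm. A picture is of the moment at which its call begins: read the wrist's pose just before it. get_calibration takes no time and is no camera call; for the wrist camera it gives the pose at the moment of the call.
- env.job_done(): hands the job in; it is judged then, once.
The state is a dict: "time_s": time; "joint_pos": joint angles; "joint_vel": joint speeds; "tau": joint torques, N m; "position": TCP position; "orientation": TCP orientation; "ft_force": force on the tool from outside, world axes, zero at the start; "torque": the same for the moment, N m; "grip_width": finger opening in mm; "grip_force": force on a finger pad.
Only numpy, scipy, OpenCV 4.12 (cv2) and the standard library are available. Lean on these libraries where they do the work, as an engineer would, in place of code of your own. Each camera call takes 0.05 s, during which the arm holds its last target. There are 200 camera calls.

## Task

Make up two vacuum service kits from the stock in the middle of the bench. Put the angle valve, the tall nipple and the large feedthrough flange into the tray with three compartments, and the pressure gauge and the small feedthrough flange into the tray with two; one part to a compartment (any compartment of its tray), each standing flat on the tray floor the same way up as it stands now. Leave the short wide nipple where it stands.

Things in the scene. Friction and masses are not known exactly. Their poses are not given: they have to be found in the camera images.
- tray3: White plastic kit tray with three square-ish compartments in a row, fixed to the bench. 256 mm long (its x), 104 mm wide (its y), 12 mm high; walls and dividers 4 mm thick, floor 3 mm thick. Origin at the centre of its underside, on the bench; z up. Compartment centres at x = -84, 0 and +84 mm, y = 0; each is 80 mm (x) by 96 mm (y) inside. It lies on the left or on the right of the stock, length roughly along the robot's x (within 0.15 rad).
- tray2: White plastic kit tray like the other but with two compartments: 172 mm long (its x), 104 mm wide (its y), 12 mm high; walls and divider 4 mm, floor 3 mm thick. Origin at the centre of its underside; z up. Compartment centres at x = -42 and +42 mm, y = 0; each is 80 mm (x) by 96 mm (y) inside. Fixed to the bench on the side of the stock opposite the other tray.
- valve_c (a point): Angle valve standing upright, steel and aluminium, 80 mm high, about 0.28 kg: round foot flange 40 mm diameter, body 32 mm diameter up to 52 mm, a side port along its +x at 30 mm above its foot that ends in a 30 mm diameter flange 40 mm from the axis, and on top a black round hand knob 30 mm in diameter, from 56 to 80 mm above the foot (the place to grip). The point is on the upright axis, 40 mm above the foot; z up, x along the side port.
- tall_c (a point): Tall slim nipple standing upright: plain steel tube 28 mm in diameter with a 40 mm diameter, 5 mm thick flange at its foot, 80 mm high in all, about 0.22 kg, dark bore seen from above. The point is on its axis, 40 mm above its foot; z up.
- large_c (a point): Large feedthrough flange lying flat: steel disc 56 mm in diameter and 12 mm thick, with six bolt heads, and an aluminium round connector 24 mm in diameter standing on its centre up to 45 mm above the foot (grip the connector); about 0.26 kg. The point is on its axis, 22.5 mm above its foot; z up.
- gauge_c (a point): Pressure gauge lying on its back, white dial up: round steel case 50 mm in diameter, 32 mm high, with a brass stem 10 to 13 mm thick sticking out sideways along its +x, to 45 mm from the axis, at half height; about 0.2 kg. The point is on the case's axis, 16 mm above its underside; z up (out of the dial), x along the stem.
- small_c (a point): Small feedthrough flange lying flat: steel disc 34 mm in diameter and 10 mm thick, with six bolt heads, and an aluminium round connector 18 mm in diameter standing on its centre up to 40 mm above the foot (grip the connector); about 0.09 kg. The point is on its axis, 20 mm above its foot; z up.
- short_c (a point): Short wide nipple standing upright, not wanted in either kit: plain steel tube 36 mm in diameter with a 50 mm diameter, 5 mm thick flange at its foot, 40 mm high in all. The point is on its axis, 20 mm above its foot; z up. Small loose things (a rubber ring, a vial 42 mm high, a bolt) also stand among the stock.
There are look-alikes about, which are no part of the job. Leave any blue, green or orange look-alike of the part that bears valve_c alone.

How it is judged:
By the outcome, as a careful person would: the job done as asked, in the order asked, and still so for the second after the job is handed in, with the robot touching nothing.
It also fails if it takes over 118 s, if anything falls off the work surface, if the arm or the gripper's body presses on something with over 40 N, if the wrist force passes 120 N, or if a joint passes its speed limit or range.

## Working session

There is one attempt and no reset: what is moved stays moved. The work goes in short steps, Python scripts to look and compute and a tool call to move; the robot and the scene stay as the last step left them, time stands still between calls to the robot, and variables do not carry over. Pictures are saved under pics/ and viewed, at most 14 in all, crops included, and the job is handed in when it is done.

Besides the shell and the picture viewer there is one more tool, called after "Call:" in YAML: its name, and indented under it one key for each argument. jog_arm: Moves the arm, as the interface text tells. Its arguments: {"type":"object","properties":{"motion":{"type":"array","items":{"type":"object","properties":{"jaw":{"type":"number"},"tx":{"type":"number"},"ty":{"type":"number"},"tz":{"type":"number"},"wx":{"type":"number"},"wy":{"type":"number"},"wz":{"type":"number"}}}},"newtons":{"type":"number"}},"required":["motion"]}

```bash
mkdir -p pics; ls; python3 - <<'E'
from rig import sensors,cams,env
import cv2
s=sensors.get_state();print(s['time_s'],s['position'],s['orientation'],s['grip_width'])
for n in ['scene','side']:
    print(n,cams.get_calibration(n))
    im=cams.camera(n)[:,:,::-1]
    cv2.imwrite(f'pics/{n}0.png',cv2.resize(im,(800,600),interpolation=cv2.INTER_CUBIC))
    cv2.imwrite(f'{n}0raw.png',im)
E
```

```text
pics
0.0 [174.38392398 625.47094073 225.68675691] [-1.61214448e-04  1.35491079e-01  9.90778105e-01 -9.42389277e-04] 91.83579984416333
scene {'camera_matrix': array([[356.58392657,   0.        , 257.48675951],
       [  0.        , 356.58392657, 193.17190645],
       [  0.        ,   0.        ,   1.        ]]), 'k1': -0.09580877747643626, 'rvec': array([ 1.82484073,  2.0024419 , -0.57974148]), 'tvec': array([  62.44011454, -466.46237968, 1073.64549791])}
side {'camera_matrix': array([[417.02383514,   0.        , 249.09896648],
       [  0.        , 417.02383514, 189.46987912],
       [  0.        ,   0.        ,   1.        ]]), 'k1': 0.00032986842505903764, 'rvec': array([ 2.01619478, -0.84312729,  0.45239773]), 'tvec': array([-420.81032208,  275.95032088,  655.04949053])}
```

View pics/scene0.png

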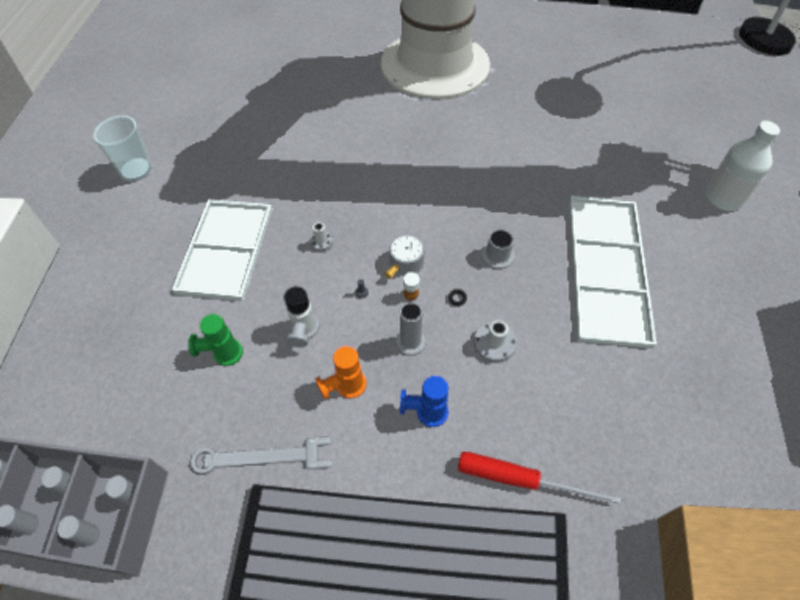

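View pics/side0.png

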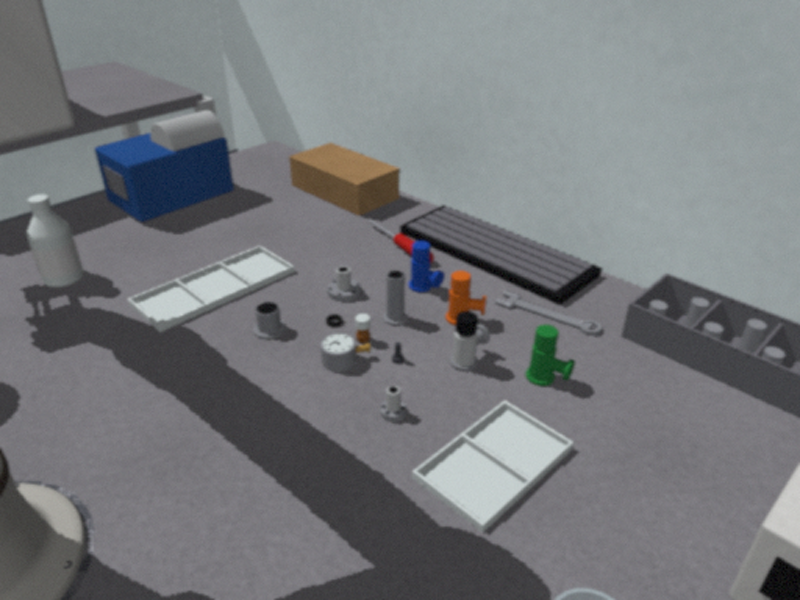

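The scene picture (800x600 scale) looks back at the robot, so +y is to the right. The candidates are:
- **Valve:** black-knob steel valve, knob at (296,296). Look-alikes are green (213,325), orange (345,357) and blue (434,385).
- **Nipples:** tall one at (411,313), short wide one at (500,240).
- **Flanges:** large at (497,330), small at (319,229).
- **Gauge:** dial at (407,247).
- **Loose things:** vial (411,280), bolt (361,288), ring (457,297).

By the description, I choose the black-knob valve.

```bash
cat > h.py <<'E'
import numpy as np, cv2
from rig import sensors,cams,env
def cal(n):
    c=cams.get_calibration(n); return c['camera_matrix'],np.array([c['k1'],0,0,0.]),cv2.Rodrigues(np.array(c['rvec'],float))[0],np.array(c['tvec'],float)
def p2w(C,u,v,z):
    K,d,R,t=C
    x=cv2.undistortPoints(np.array([[[u,v]]],float),K,d)[0,0]
    o=-R.T@t; r=R.T@np.array([x[0],x[1],1.]); return (o+r*(z-o[2])/r[2])[:2]
def w2p(C,P):
    K,d,R,t=C
    return cv2.projectPoints(np.array(P,float).reshape(-1,3),R,t,K,d)[0].reshape(-1,2)
E
python3 - <<'E'
from h import *
f=512/800
S,D=cal('scene'),cal('side')
pts={'valve':(80,(296,296),(467,317)),'tall':(80,(411,313),(396,275)),'short':(40,(500,240),(267,308)),'large':(45,(498,328),(343,271)),
'gauge':(32,(407,247),(339,344)),'small':(40,(319,228),(393,391)),'vial':(42,(411,280),(363,319)),'stemtip':(16,(391,272),(366,348)),'port':(30,(297,337),(484,334)),'bolt':(10,(361,290),(398,352)),'ring':(5,(457,297),(334,321)),
'o':(40,(345,375),(460,300)),'b':(40,(435,402),(420,270)),'g':(40,(222,343),(545,355)),
't3a':(12,(571,199),(132,298)),'t3b':(12,(635,199),(155,325)) if 0 else (12,(635,199),(132,298)),'t3c':(12,(653,344),(262,249)),'t3d':(12,(580,341),(295,268)),'t3a':(12,(571,199),(155,325)),
't2a':(12,(210,203),(487,525)),'t2b':(12,(271,204),(416,473)),'t2c':(12,(240,297),(505,404)),'t2d':(12,(175,293),(574,445))}
for k,(z,a,b) in pts.items():
    print(k,p2w(S,a[0]*f,a[1]*f,z).round(),p2w(D,b[0]*f,b[1]*f,z).round())
E
```

```text
valve [ 607. -138.] [ 603. -144.]
tall [619.   7.] [614.   1.]
short [463. 121.] [458. 119.]
large [610. 117.] [604. 111.]
gauge [481. -11.] [482. -16.]
small [ 464. -140.] [ 458. -146.]
vial [544.   0.] [537.  -7.]
stemtip [516. -30.] [516. -35.]
port [ 638. -139.] [ 645. -145.]
bolt [546. -69.] [547. -69.]
ring [542.  65.] [538.  60.]
o [690. -68.] [677. -74.]
b [715.  44.] [700.  30.]
g [ 661. -231.] [ 654. -241.]
t3a [346. 237.] [334. 238.]
t3b [335. 341.] [346. 333.]
t3c [597. 331.] [589. 316.]
t3d [601. 231.] [589. 220.]
t2a [ 406. -330.] [ 400. -341.]
t2b [ 400. -231.] [ 399. -240.]
t2c [ 574. -237.] [ 564. -244.]
t2d [ 576. -332.] [ 563. -345.]
```

```bash
python3 - <<'E'
import cv2
a=cv2.imread('scene0raw.png')[120:270,105:425]
cv2.imwrite('pics/crop.png',cv2.resize(a,(800,375),interpolation=cv2.INTER_CUBIC))
E
```

```text
(no output)
```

View pics/crop.png

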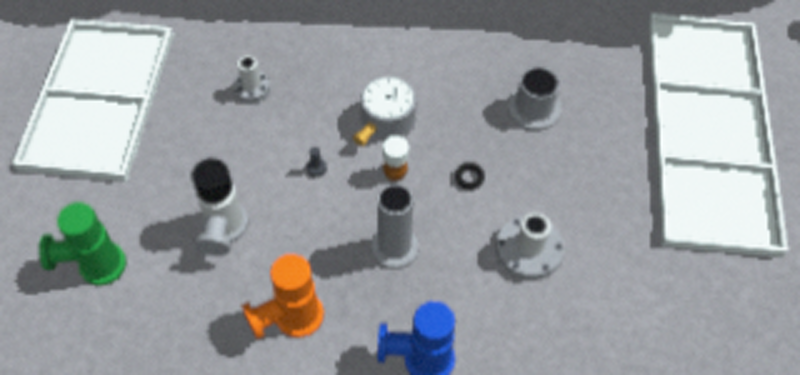

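The crop confirms the steel valve with black knob (crop (213,180)), its port pointing toward the camera at about world +x. I'll move up and over the stock for an overhead wrist view.

Call:
jog_arm:
  motion:
    - {"jaw": 1, "tz": -12, "wz": -0.271}
    - {"jaw": 1, "tz": -12, "wz": -0.271}
    - {"jaw": 1, "tz": -15, "wz": -0.271, "tx": -3, "ty": -3}
    - {"tx": -50, "ty": -51, "tz": -15, "wz": -0.271}
    - {"tx": -50, "ty": -51, "tz": -15, "wz": -0.271}
    - {"tx": -50, "ty": -51, "tz": -15, "wz": -0.271}
    - {"tx": -50, "ty": -51, "tz": -15, "wz": -0.271}
    - {"tx": -50, "ty": -51, "tz": -15, "wz": -0.271}
    - {"tx": -50, "ty": -51, "tz": -15, "wz": -0.271}
    - {"tx": -50, "ty": -51, "tz": -15, "wz": -0.271}

```text
invalid input at $.motion[0]: expected keys jaw, tx, ty, tz, wx, wy, wz
```

Call:
jog_arm:
  motion:
    - {"jaw": 1, "tx": 0, "ty": 0, "tz": -12, "wx": 0, "wy": 0, "wz": -0.271}
    - {"jaw": 1, "tx": 0, "ty": 0, "tz": -12, "wx": 0, "wy": 0, "wz": -0.271}
    - {"jaw": 1, "tx": -3, "ty": -3, "tz": -15, "wx": 0, "wy": 0, "wz": -0.271}
    - {"jaw": 1, "tx": -50, "ty": -51, "tz": -15, "wx": 0, "wy": 0, "wz": -0.271}
    - {"jaw": 1, "tx": -50, "ty": -51, "tz": -15, "wx": 0, "wy": 0, "wz": -0.271}
    - {"jaw": 1, "tx": -50, "ty": -51, "tz": -15, "wx": 0, "wy": 0, "wz": -0.271}
    - {"jaw": 1, "tx": -50, "ty": -51, "tz": -15, "wx": 0, "wy": 0, "wz": -0.271}
    - {"jaw": 1, "tx": -50, "ty": -51, "tz": -15, "wx": 0, "wy": 0, "wz": -0.271}
    - {"jaw": 1, "tx": -50, "ty": -51, "tz": -15, "wx": 0, "wy": 0, "wz": -0.271}
    - {"jaw": 1, "tx": -50, "ty": -51, "tz": -15, "wx": 0, "wy": 0, "wz": -0.271}

```text
time_s: 0.93
position: [326.4, 349.2, 358.3]
orientation: [-0.0, 0.0, 1.0, -0.0]
ft_force: [0.9, 0.6, -0.5]
grip_width: 91.9
grip_force: 0.0
```

```bash
cat >> h.py <<'E'
from scipy.spatial.transform import Rotation as Ro
def go(x,y,z,yaw=0):
    """tool-frame shift (cm) and wz to TCP (x,y,z); yaw = tool-y direction away from world +y"""
    s=sensors.get_state(); q=s['orientation']; R=Ro.from_quat([q[1],q[2],q[3],q[0]])
    T=Ro.from_euler('z',yaw)*Ro.from_matrix(np.diag([-1.,1,-1]))
    d=R.inv().apply(np.array([x,y,z])-s['position'])/10
    print('t',round(s['time_s'],2),'pos',s['position'].round(1),'shift',d.round(2),'w',(R.inv()*T).as_rotvec().round(3))
E
python3 - <<'E'
from h import *
go(480,0,400)
K,d,R,t=cal('wrist');print(K,(-R.T@t).round(),R.round(2),d)
E
```

```text
t 0.93 pos [326.4 349.2 358.3] shift [-15.38 -34.91  -4.16] w [-0.    -0.    -0.001]
[[323.74664898   0.         250.0050766 ]
 [  0.         323.74664898 188.86725799]
 [  0.           0.           1.        ]] [247. 349. 516.] [[ 0.    1.   -0.  ]
 [ 0.96  0.    0.29]
 [ 0.29 -0.   -0.96]] [-0.04008149  0.          0.          0.        ]
```

Call:
jog_arm:
  motion:
    - {"jaw": 1, "tx": -9.4, "ty": -34.9, "tz": -4, "wx": 0, "wy": 0, "wz": 0}
    - {"jaw": 1, "tx": -9.4, "ty": -34.9, "tz": -4, "wx": 0, "wy": 0, "wz": 0}
    - {"jaw": 1, "tx": -9.4, "ty": -34.9, "tz": -4, "wx": 0, "wy": 0, "wz": 0}
    - {"jaw": 1, "tx": -9.4, "ty": -34.9, "tz": -4, "wx": 0, "wy": 0, "wz": 0}
    - {"jaw": 1, "tx": -9.4, "ty": -34.9, "tz": -4, "wx": 0, "wy": 0, "wz": 0}
    - {"jaw": 1, "tx": -9.4, "ty": -34.9, "tz": -4, "wx": 0, "wy": 0, "wz": 0}
    - {"jaw": 1, "tx": -9.4, "ty": -34.9, "tz": -4, "wx": 0, "wy": 0, "wz": 0}
    - {"jaw": 1, "tx": -9.4, "ty": -34.9, "tz": -4, "wx": 0, "wy": 0, "wz": 0}
    - {"jaw": 1, "tx": -9.4, "ty": -34.9, "tz": -4, "wx": 0, "wy": 0, "wz": 0}
    - {"jaw": 1, "tx": -9.4, "ty": -34.9, "tz": -4, "wx": 0, "wy": 0, "wz": 0}

```text
time_s: 1.77
position: [420.7, -4.7, 398.9]
orientation: [0.001, 0.006, 1.0, -0.001]
ft_force: [-0.3, -1.1, 0.8]
grip_width: 91.7
grip_force: 0.0
```

Call:
jog_arm:
  motion:
    - {"jaw": 1, "tx": 0, "ty": 0, "tz": 0, "wx": 0, "wy": 0, "wz": 0}
    - {"jaw": 1, "tx": 0, "ty": 0, "tz": 0, "wx": 0, "wy": 0, "wz": 0}
    - {"jaw": 1, "tx": 0, "ty": 0, "tz": 0, "wx": 0, "wy": 0, "wz": 0}

```text
time_s: 2.02
position: [419.3, 3.9, 398.1]
orientation: [-0.0, -0.001, 1.0, 0.0]
ft_force: [-0.4, -0.2, -0.7]
grip_width: 91.9
grip_force: 0.0
```

```bash
python3 - <<'E'
from h import *
import pickle
go(606,-141,150)
C=cal('wrist'); im=cams.camera('wrist')[:,:,::-1]
pickle.dump(C,open('w1.pkl','wb'))
cv2.imwrite('w1raw.png',im)
cv2.imwrite('pics/w1.png',cv2.resize(im,(800,600),interpolation=cv2.INTER_CUBIC))
E
```

```text
t 2.02 pos [419.3   3.9 398.1] shift [-18.66 -14.53  24.79] w [ 0.    -0.001  0.002]
```

View pics/w1.png

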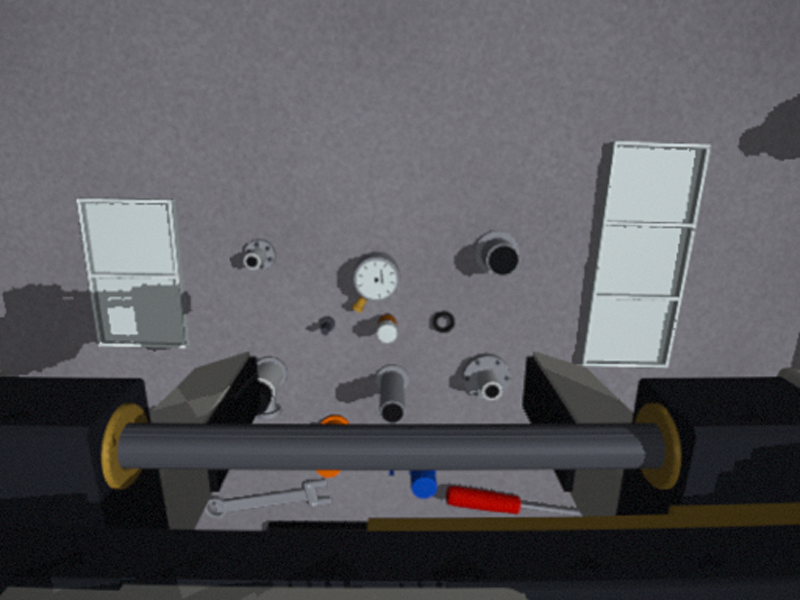

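Overhead wrist view: gauge dial (376,279) with stem tip (359,305), small connector (252,262), large connector (491,390), tall top (393,411). The valve knob, about (265,395), is partly hidden by a finger. Tray3 corners: (614,142), (709,146), (668,366), (584,362). Tray2 corners: (78,200), (172,199), (185,346), (100,346).

```bash
python3 - <<'E'
from h import *
import pickle
C=pickle.load(open('w1.pkl','rb'));f=.64
P=lambda u,v,z:p2w(C,u*f,v*f,z)
for n,u,v,z in [('gauge',376,279,32),('stem',359,305,16),('small',252,262,40),('large',491,390,45),('tall',393,411,80),('valve?',265,395,80),('short',503,260,40),('vial',387,333,42)]: print(n,P(u,v,z).round(1))
for n,c,offs in [('t3',[(614,142),(709,146),(668,366),(584,362)],(-84,0,84)),('t2',[(78,200),(172,199),(185,346),(100,346)],(-42,42))]:
    w=np.array([P(u,v,12) for u,v in c]);print(n,w.round().tolist())
    m=w.mean(0);a=(w[2]+w[3]-w[0]-w[1]);L=np.linalg.norm(a)/2;a/=np.linalg.norm(a)
    print('ctr',m.round(1),'L',L.round(1),'dir',a.round(3),[(m+o*a).round().tolist() for o in offs])
go(607,-142,200)
E
```

```text
gauge [481.5 -12.3]
stem [516.  -32.1]
small [ 461.1 -142. ]
large [606.5 116.3]
tall [613.1   6.2]
valve? [ 594.9 -128.3]
short [458.4 120.7]
vial [ 5.395e+02 -5.000e-01]
t3 [[339.0, 235.0], [341.0, 337.0], [593.0, 333.0], [587.0, 231.0]]
ctr [465.  284.2] L 250.2 dir [ 1.    -0.015] [[381.0, 285.0], [465.0, 284.0], [549.0, 283.0]]
t2 [[399.0, -335.0], [399.0, -231.0], [568.0, -237.0], [569.0, -338.0]]
ctr [ 483.7 -285.3] L 170.0 dir [ 1.    -0.027] [[442.0, -284.0], [526.0, -286.0]]
t 2.07 pos [419.4   3.9 398.2] shift [-18.75 -14.64  19.8 ] w [ 0.    -0.001  0.002]
```

Call:
jog_arm:
  motion:
    - {"jaw": 0.8, "tx": -18.4, "ty": -14.4, "tz": 26.8, "wx": 0, "wy": 0, "wz": 0}
    - {"jaw": 0.8, "tx": -18.4, "ty": -14.4, "tz": 26.8, "wx": 0, "wy": 0, "wz": 0}
    - {"jaw": 0.8, "tx": -18.4, "ty": -14.4, "tz": 26.8, "wx": 0, "wy": 0, "wz": 0}
    - {"jaw": 0.8, "tx": -18.4, "ty": -14.4, "tz": 26.8, "wx": 0, "wy": 0, "wz": 0}
    - {"jaw": 0.8, "tx": -18.4, "ty": -14.4, "tz": 26.8, "wx": 0, "wy": 0, "wz": 0}
    - {"jaw": 0.8, "tx": -18.4, "ty": -14.4, "tz": 26.8, "wx": 0, "wy": 0, "wz": 0}
    - {"jaw": 0.8, "tx": -18.4, "ty": -14.4, "tz": 26.8, "wx": 0, "wy": 0, "wz": 0}
    - {"jaw": 0.8, "tx": -18.4, "ty": -14.4, "tz": 26.8, "wx": 0, "wy": 0, "wz": 0}
    - {"jaw": 0.8, "tx": -18.4, "ty": -14.4, "tz": 26.8, "wx": 0, "wy": 0, "wz": 0}
    - {"jaw": 0.8, "tx": -18.4, "ty": -14.4, "tz": 26.8, "wx": 0, "wy": 0, "wz": 0}

```text
time_s: 2.9
position: [602.4, -142.1, 124.9]
orientation: [-0.004, 0.0, 1.0, 0.0]
ft_force: [-1.5, 0.4, -0.2]
grip_width: 73.4
grip_force: 0.0
```

Call:
jog_arm:
  motion:
    - {"jaw": 0.8, "tx": 0, "ty": 0, "tz": 0, "wx": 0, "wy": 0, "wz": 0}
    - {"jaw": 0.8, "tx": 0, "ty": 0, "tz": 0, "wx": 0, "wy": 0, "wz": 0}
    - {"jaw": 0.8, "tx": 0, "ty": 0, "tz": 0, "wx": 0, "wy": 0, "wz": 0}

```text
time_s: 3.15
position: [604.2, -140.2, 132.2]
orientation: [0.001, -0.001, 1.0, 0.0]
ft_force: [-0.2, 0.0, 1.0]
grip_width: 73.6
grip_force: 0.0
```

```bash
cat >> h.py <<'E'
import pickle
def look(n):
    C=cal('wrist'); im=cams.camera('wrist')[:,:,::-1]
    pickle.dump(C,open(n+'.pkl','wb')); cv2.imwrite(f'pics/{n}.png',cv2.resize(im,(800,600),interpolation=cv2.INTER_CUBIC))
    return C
E
python3 - <<'E'
from h import *
go(603,-140,56)
C=look('w2')
s=sensors.get_state()['position']
print(w2p(C,[[603,-140,80],[s[0],s[1],80]])/.64)
E
```

```text
t 3.15 pos [ 604.2 -140.2  132.2] shift [0.14 0.02 7.62] w [0.001 0.002 0.001]
[[391.74928794 325.7043722 ]
 [390.75418084 328.58236426]]
```

View pics/w2.png

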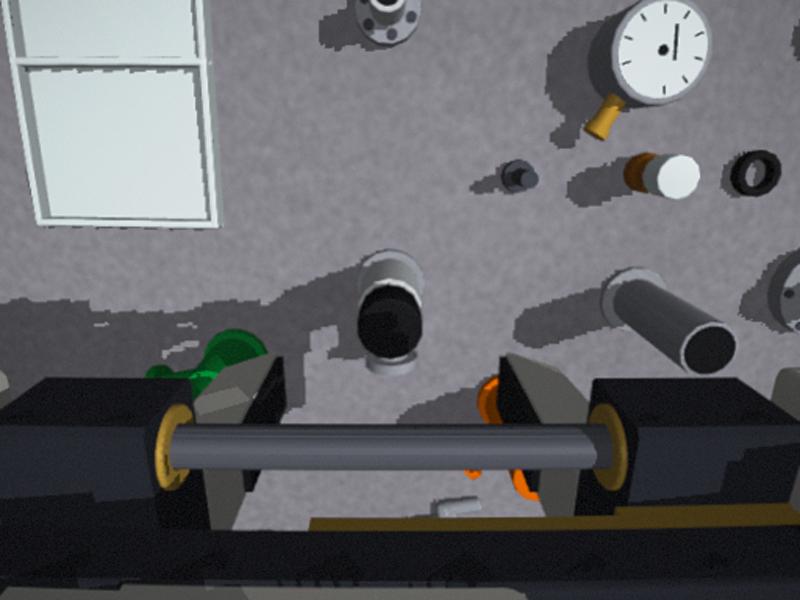

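The knob top is at (390,320), about 7 px above the predicted pixel, so the axis is near (601,-140.5). I'll descend and grip.

Call:
jog_arm:
  motion:
    - {"jaw": 0.8, "tx": 0.3, "ty": 0, "tz": 4, "wx": 0, "wy": 0, "wz": 0}
    - {"jaw": 0.8, "tx": 0.3, "ty": 0, "tz": 7.6, "wx": 0, "wy": 0, "wz": 0}
    - {"jaw": 0.8, "tx": 0.3, "ty": 0, "tz": 7.6, "wx": 0, "wy": 0, "wz": 0}
    - {"jaw": 0.8, "tx": 0.3, "ty": 0, "tz": 7.6, "wx": 0, "wy": 0, "wz": 0}
    - {"jaw": 0.2, "tx": 0.3, "ty": 0, "tz": 7.6, "wx": 0, "wy": 0, "wz": 0}
    - {"jaw": 0.2, "tx": 0.3, "ty": 0, "tz": 7.6, "wx": 0, "wy": 0, "wz": 0}
    - {"jaw": 0.2, "tx": 0.3, "ty": 0, "tz": 7.6, "wx": 0, "wy": 0, "wz": 0}
    - {"jaw": 0.2, "tx": 0.3, "ty": 0, "tz": 7.6, "wx": 0, "wy": 0, "wz": 0}
    - {"jaw": 0.2, "tx": 0.3, "ty": 0, "tz": 7.6, "wx": 0, "wy": 0, "wz": 0}
    - {"jaw": 0.2, "tx": 0.3, "ty": 0, "tz": 7.6, "wx": 0, "wy": 0, "wz": 0}
  newtons: 30

```text
time_s: 4.03
position: [601.1, -141.9, 55.2]
orientation: [0.001, 0.0, 1.0, -0.0]
ft_force: [0.5, 0.4, 1.0]
grip_width: 37.7
grip_force: 0.0
```

Call:
jog_arm:
  motion:
    - {"jaw": 0.2, "tx": 0, "ty": 0, "tz": 0, "wx": 0, "wy": 0, "wz": 0}
    - {"jaw": 0.2, "tx": 0, "ty": 0, "tz": 0, "wx": 0, "wy": 0, "wz": 0}
    - {"jaw": 0.2, "tx": 0, "ty": 0, "tz": 0, "wx": 0, "wy": 0, "wz": 0}
    - {"jaw": 0.2, "tx": 0, "ty": 0, "tz": -1, "wx": 0, "wy": 0, "wz": 0}
    - {"jaw": 0.2, "tx": 0, "ty": 0, "tz": -3, "wx": 0, "wy": 0, "wz": 0}
    - {"jaw": 0.2, "tx": 0, "ty": 0, "tz": -6, "wx": 0, "wy": 0, "wz": 0}
    - {"jaw": 0.2, "tx": 0, "ty": 0, "tz": -9, "wx": 0, "wy": 0, "wz": 0}
    - {"jaw": 0.2, "tx": 0, "ty": 0, "tz": -12, "wx": 0, "wy": 0, "wz": 0}
    - {"jaw": 0.2, "tx": 0, "ty": 0, "tz": -12, "wx": 0, "wy": 0, "wz": 0}
    - {"jaw": 0.2, "tx": 0, "ty": 0, "tz": -12, "wx": 0, "wy": 0, "wz": 0}

```text
time_s: 4.87
position: [601.9, -142.2, 176.8]
orientation: [0.002, 0.0, 1.0, -0.0]
ft_force: [0.5, 0.3, -3.3]
grip_width: 29.3
grip_force: 30.0
```

```bash
python3 - <<'E'
from h import *
go(539,283,176)
E
```

```text
t 4.87 pos [ 601.9 -142.2  176.8] shift [6.330e+00 4.252e+01 2.000e-02] w [-0.001  0.004 -0.001]
```

Call:
jog_arm:
  motion:
    - {"jaw": 0.2, "tx": 0.1, "ty": 1, "tz": 0, "wx": 0, "wy": 0, "wz": 0}
    - {"jaw": 0.2, "tx": 0.4, "ty": 3, "tz": 0, "wx": 0, "wy": 0, "wz": 0}
    - {"jaw": 0.2, "tx": 0.8, "ty": 5.5, "tz": 0, "wx": 0, "wy": 0, "wz": 0}
    - {"jaw": 0.2, "tx": 1.3, "ty": 8.5, "tz": 0, "wx": 0, "wy": 0, "wz": 0}
    - {"jaw": 0.2, "tx": 1.7, "ty": 11.5, "tz": 0, "wx": 0, "wy": 0, "wz": 0}
    - {"jaw": 0.2, "tx": 2.2, "ty": 14.5, "tz": 0, "wx": 0, "wy": 0, "wz": 0}
    - {"jaw": 0.2, "tx": 2.6, "ty": 17.5, "tz": 0, "wx": 0, "wy": 0, "wz": 0}
    - {"jaw": 0.2, "tx": 3, "ty": 20.5, "tz": 0, "wx": 0, "wy": 0, "wz": 0}
    - {"jaw": 0.2, "tx": 3.5, "ty": 23.5, "tz": 0, "wx": 0, "wy": 0, "wz": 0}
    - {"jaw": 0.2, "tx": 3.9, "ty": 26.5, "tz": 0, "wx": 0, "wy": 0, "wz": 0}

```text
time_s: 5.7
position: [559.0, 125.1, 172.1]
orientation: [-0.002, 0.0, 1.0, -0.0]
ft_force: [1.1, 0.4, -2.4]
grip_width: 29.0
grip_force: 30.0
```

Call:
jog_arm:
  motion:
    - {"jaw": 0.2, "tx": 0.4, "ty": 3, "tz": 0, "wx": 0, "wy": 0, "wz": 0}
    - {"jaw": 0.2, "tx": 0.9, "ty": 6, "tz": 0, "wx": 0, "wy": 0, "wz": 0}
    - {"jaw": 0.2, "tx": 1.3, "ty": 9, "tz": 0, "wx": 0, "wy": 0, "wz": 0}
    - {"jaw": 0.2, "tx": 1.7, "ty": 11.5, "tz": 0, "wx": 0, "wy": 0, "wz": 0}
    - {"jaw": 0.2, "tx": 2.1, "ty": 14, "tz": 0, "wx": 0, "wy": 0, "wz": 0}
    - {"jaw": 0.2, "tx": 2.3, "ty": 15.5, "tz": 0, "wx": 0, "wy": 0, "wz": 0}
    - {"jaw": 0.2, "tx": 2.4, "ty": 16, "tz": 0, "wx": 0, "wy": 0, "wz": 0}
    - {"jaw": 0.2, "tx": 2.4, "ty": 16, "tz": 0, "wx": 0, "wy": 0, "wz": 0}
    - {"jaw": 0.2, "tx": 2.4, "ty": 16, "tz": 0, "wx": 0, "wy": 0, "wz": 0}
    - {"jaw": 0.2, "tx": 2.4, "ty": 16, "tz": 0, "wx": 0, "wy": 0, "wz": 0}

```text
time_s: 6.53
position: [538.5, 280.6, 174.1]
orientation: [-0.0, 0.002, 1.0, -0.001]
ft_force: [-0.2, -0.1, -2.2]
grip_width: 29.5
grip_force: 30.0
```

```bash
python3 - <<'E'
from h import *
go(539,283,59)
C=look('w3')
E
```

```text
t 6.53 pos [538.5 280.6 174.1] shift [-0.05  0.26 11.51] w [-0.002 -0.    -0.004]
```

View pics/w3.png

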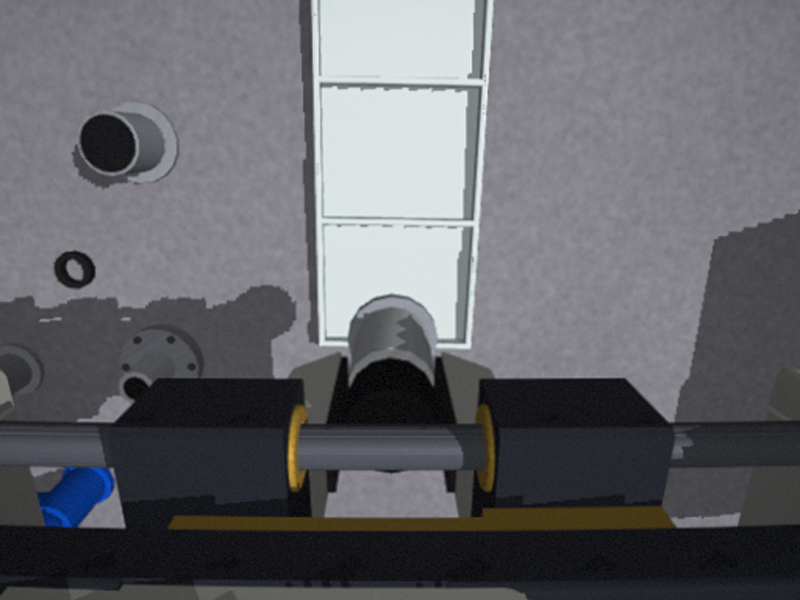

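The valve hangs upright over tray3. The end wall's outer edge is at row 347, columns 320 to 470, and the divider tops are at rows 222 and 80.

```bash
python3 - <<'E'
from h import *
C=pickle.load(open('w3.pkl','rb'))
P=lambda u,v,z=12:p2w(C,u*.64,v*.64,z).round(1)
print('end',P(320,347),P(470,347),'div',P(322,222),P(478,222),'div2',P(316,81),P(487,82),'large',P(135,385,45),'short',P(108,144,40))
E
```

```text
end [593.5 231.4] [593.7 333.8] div [508.1 236.4] [508.3 335.2] div2 [424.6 236.2] [425.4 337. ] large [605.8 117.4] short [459.  121.5]
```

Call:
jog_arm:
  motion:
    - {"jaw": 0.2, "tx": -0.1, "ty": 0.3, "tz": 2, "wx": 0, "wy": 0, "wz": 0}
    - {"jaw": 0.2, "tx": -0.1, "ty": 0.3, "tz": 4.5, "wx": 0, "wy": 0, "wz": 0}
    - {"jaw": 0.2, "tx": -0.1, "ty": 0.3, "tz": 7, "wx": 0, "wy": 0, "wz": 0}
    - {"jaw": 0.2, "tx": -0.1, "ty": 0.3, "tz": 9, "wx": 0, "wy": 0, "wz": 0}
    - {"jaw": 0.2, "tx": -0.1, "ty": 0.3, "tz": 10.2, "wx": 0, "wy": 0, "wz": 0}
    - {"jaw": 0.2, "tx": -0.1, "ty": 0.3, "tz": 10.8, "wx": 0, "wy": 0, "wz": 0}
    - {"jaw": 0.2, "tx": -0.1, "ty": 0.3, "tz": 11.2, "wx": 0, "wy": 0, "wz": 0}
    - {"jaw": 0.2, "tx": -0.1, "ty": 0.3, "tz": 11.4, "wx": 0, "wy": 0, "wz": 0}
    - {"jaw": 0.2, "tx": -0.1, "ty": 0.3, "tz": 11.4, "wx": 0, "wy": 0, "wz": 0}
    - {"jaw": 0.2, "tx": -0.1, "ty": 0.3, "tz": 11.4, "wx": 0, "wy": 0, "wz": 0}

```text
time_s: 7.42
position: [539.8, 286.7, 61.6]
orientation: [0.001, 0.0, 1.0, 0.0]
ft_force: [0.7, -1.3, -2.2]
grip_width: 29.5
grip_force: 30.0
```

Call:
jog_arm:
  motion:
    - {"jaw": 0.2, "tx": 0, "ty": -0.2, "tz": 0.15, "wx": 0, "wy": 0, "wz": 0}
    - {"jaw": 0.2, "tx": 0, "ty": -0.2, "tz": 0.25, "wx": 0, "wy": 0, "wz": 0}
    - {"jaw": 0.2, "tx": 0, "ty": -0.2, "tz": 0.25, "wx": 0, "wy": 0, "wz": 0}
    - {"jaw": 0.2, "tx": 0, "ty": -0.2, "tz": 0.25, "wx": 0, "wy": 0, "wz": 0}

```text
time_s: 7.75
position: [539.0, 284.3, 58.2]
orientation: [0.0, 0.0, 1.0, 0.0]
ft_force: [-0.2, -0.3, -3.9]
grip_width: 29.0
grip_force: 30.0
```

Call:
jog_arm:
  motion:
    - {"jaw": 0.4, "tx": 0, "ty": 0, "tz": 0.05, "wx": 0, "wy": 0, "wz": 0}
    - {"jaw": 0.6, "tx": 0, "ty": 0, "tz": 0.05, "wx": 0, "wy": 0, "wz": 0}
    - {"jaw": 0.6, "tx": 0, "ty": 0, "tz": 0, "wx": 0, "wy": 0, "wz": 0}
    - {"jaw": 0.6, "tx": 0, "ty": 0, "tz": 0, "wx": 0, "wy": 0, "wz": 0}
    - {"jaw": 0.6, "tx": 0, "ty": 0, "tz": -1, "wx": 0, "wy": 0, "wz": 0}
    - {"jaw": 0.6, "tx": 0, "ty": 0, "tz": -4, "wx": 0, "wy": 0, "wz": 0}
    - {"jaw": 0.6, "tx": 0, "ty": 0, "tz": -8, "wx": 0, "wy": 0, "wz": 0}
    - {"jaw": 0.6, "tx": 0, "ty": 0, "tz": -10, "wx": 0, "wy": 0, "wz": 0}
    - {"jaw": 0.6, "tx": 0, "ty": 0, "tz": -10, "wx": 0, "wy": 0, "wz": 0}
    - {"jaw": 0.6, "tx": 0, "ty": 0, "tz": -10, "wx": 0, "wy": 0, "wz": 0}

```text
time_s: 8.58
position: [540.3, 285.0, 160.6]
orientation: [0.002, 0.0, 1.0, 0.001]
ft_force: [-0.4, -0.7, 0.2]
grip_width: 54.8
grip_force: 0.0
```

```bash
python3 - <<'E'
from h import *
go(614,5,140)
E
```

```text
t 8.58 pos [540.3 285.  160.6] shift [ -7.39 -28.     2.02] w [ 0.002  0.004 -0.001]
```

Call:
jog_arm:
  motion:
    - {"jaw": 0.7, "tx": -7.4, "ty": -28, "tz": 2.4, "wx": 0, "wy": 0, "wz": 0}
    - {"jaw": 0.7, "tx": -7.4, "ty": -28, "tz": 2.4, "wx": 0, "wy": 0, "wz": 0}
    - {"jaw": 0.7, "tx": -7.4, "ty": -28, "tz": 2.4, "wx": 0, "wy": 0, "wz": 0}
    - {"jaw": 0.7, "tx": -7.4, "ty": -28, "tz": 2.4, "wx": 0, "wy": 0, "wz": 0}
    - {"jaw": 0.7, "tx": -7.4, "ty": -28, "tz": 2.4, "wx": 0, "wy": 0, "wz": 0}
    - {"jaw": 0.7, "tx": -7.4, "ty": -28, "tz": 2.4, "wx": 0, "wy": 0, "wz": 0}
    - {"jaw": 0.7, "tx": -7.4, "ty": -28, "tz": 2.4, "wx": 0, "wy": 0, "wz": 0}
    - {"jaw": 0.7, "tx": -7.4, "ty": -28, "tz": 2.4, "wx": 0, "wy": 0, "wz": 0}
    - {"jaw": 0.7, "tx": -7.4, "ty": -28, "tz": 2.4, "wx": 0, "wy": 0, "wz": 0}
    - {"jaw": 0.7, "tx": -7.4, "ty": -28, "tz": 2.4, "wx": 0, "wy": 0, "wz": 0}

```text
time_s: 9.42
position: [611.7, 4.4, 132.7]
orientation: [-0.001, 0.001, 1.0, 0.0]
ft_force: [0.0, 0.9, -0.1]
grip_width: 64.3
grip_force: 0.0
```

Call:
jog_arm:
  motion:
    - {"jaw": 0.7, "tx": 0, "ty": 0, "tz": 0, "wx": 0, "wy": 0, "wz": 0}
    - {"jaw": 0.7, "tx": 0, "ty": 0, "tz": 0, "wx": 0, "wy": 0, "wz": 0}
    - {"jaw": 0.7, "tx": 0, "ty": 0, "tz": 0, "wx": 0, "wy": 0, "wz": 0}

```text
time_s: 9.67
position: [612.5, 6.3, 133.9]
orientation: [-0.0, -0.001, 1.0, 0.0]
ft_force: [0.6, -0.7, 0.2]
grip_width: 64.4
grip_force: 0.0
```

```bash
python3 - <<'E'
from h import *
go(614,5,50)
C=look('w4')
print(w2p(C,[[614,5,80]])/.64)
E
```

```text
t 9.67 pos [612.5   6.3 133.9] shift [-0.16 -0.13  8.39] w [ 0.001 -0.     0.002]
[[388.35942795 330.44655228]]
```

View pics/w4.png

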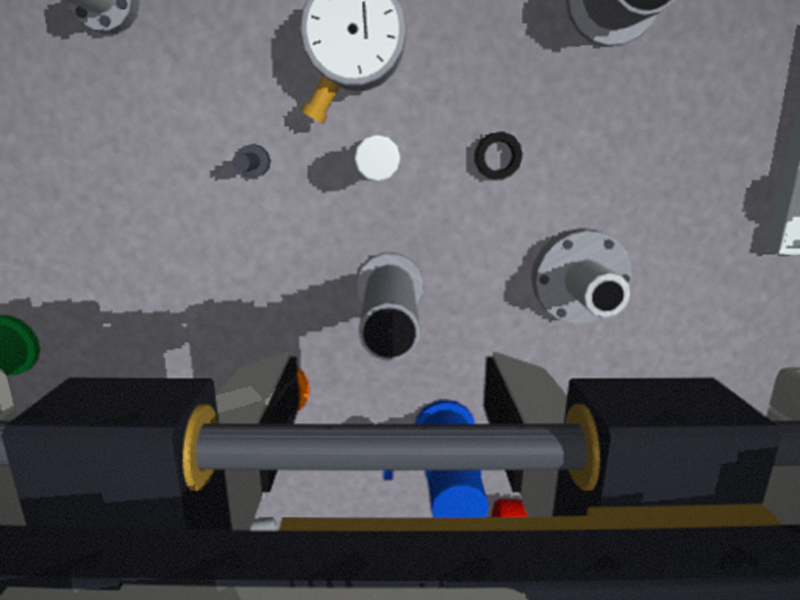

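The tall nipple's top is at (389,330), as predicted. I'll descend and grip.

Call:
jog_arm:
  motion:
    - {"jaw": 0.7, "tx": -0.1, "ty": -0.1, "tz": 4, "wx": 0, "wy": 0, "wz": 0}
    - {"jaw": 0.7, "tx": -0.1, "ty": -0.1, "tz": 7.5, "wx": 0, "wy": 0, "wz": 0}
    - {"jaw": 0.7, "tx": -0.1, "ty": -0.1, "tz": 8.4, "wx": 0, "wy": 0, "wz": 0}
    - {"jaw": 0.7, "tx": -0.1, "ty": -0.1, "tz": 8.4, "wx": 0, "wy": 0, "wz": 0}
    - {"jaw": 0.2, "tx": -0.1, "ty": -0.1, "tz": 8.4, "wx": 0, "wy": 0, "wz": 0}
    - {"jaw": 0.2, "tx": -0.1, "ty": -0.1, "tz": 8.4, "wx": 0, "wy": 0, "wz": 0}
    - {"jaw": 0.2, "tx": -0.1, "ty": -0.1, "tz": 8.4, "wx": 0, "wy": 0, "wz": 0}
    - {"jaw": 0.2, "tx": -0.1, "ty": -0.1, "tz": 8.4, "wx": 0, "wy": 0, "wz": 0}
    - {"jaw": 0.2, "tx": -0.1, "ty": -0.1, "tz": 8.4, "wx": 0, "wy": 0, "wz": 0}
    - {"jaw": 0.2, "tx": -0.1, "ty": -0.1, "tz": 8.4, "wx": 0, "wy": 0, "wz": 0}

```text
time_s: 10.55
position: [614.4, 3.4, 50.9]
orientation: [0.001, 0.0, 1.0, 0.0]
ft_force: [0.2, 1.6, 2.0]
grip_width: 28.9
grip_force: 0.6
```

Call:
jog_arm:
  motion:
    - {"jaw": 0.2, "tx": 0, "ty": 0, "tz": 0, "wx": 0, "wy": 0, "wz": 0}
    - {"jaw": 0.2, "tx": 0, "ty": 0, "tz": 0, "wx": 0, "wy": 0, "wz": 0}
    - {"jaw": 0.2, "tx": 0, "ty": 0, "tz": 0, "wx": 0, "wy": 0, "wz": 0}
    - {"jaw": 0.2, "tx": 0, "ty": 0, "tz": -1, "wx": 0, "wy": 0, "wz": 0}
    - {"jaw": 0.2, "tx": 0, "ty": 0, "tz": -3, "wx": 0, "wy": 0, "wz": 0}
    - {"jaw": 0.2, "tx": 0, "ty": 0, "tz": -6, "wx": 0, "wy": 0, "wz": 0}
    - {"jaw": 0.2, "tx": 0, "ty": 0, "tz": -9, "wx": 0, "wy": 0, "wz": 0}
    - {"jaw": 0.2, "tx": 0, "ty": 0, "tz": -12, "wx": 0, "wy": 0, "wz": 0}
    - {"jaw": 0.2, "tx": 0, "ty": 0, "tz": -12, "wx": 0, "wy": 0, "wz": 0}
    - {"jaw": 0.2, "tx": 0, "ty": 0, "tz": -12, "wx": 0, "wy": 0, "wz": 0}

```text
time_s: 11.38
position: [614.9, 3.0, 172.2]
orientation: [0.002, 0.001, 1.0, 0.0]
ft_force: [-0.4, -0.3, -1.9]
grip_width: 27.4
grip_force: 29.8
```

```bash
python3 - <<'E'
from h import *
go(466.5,285,170)
E
```

```text
t 11.38 pos [614.9   3.  172.2] shift [14.87 28.18  0.17] w [ 0.     0.004 -0.001]
```

Call:
jog_arm:
  motion:
    - {"jaw": 0.2, "tx": 0.5, "ty": 1, "tz": 0, "wx": 0, "wy": 0, "wz": 0}
    - {"jaw": 0.2, "tx": 1.6, "ty": 3, "tz": 0, "wx": 0, "wy": 0, "wz": 0}
    - {"jaw": 0.2, "tx": 2.9, "ty": 5.5, "tz": 0, "wx": 0, "wy": 0, "wz": 0}
    - {"jaw": 0.2, "tx": 4.5, "ty": 8.5, "tz": 0, "wx": 0, "wy": 0, "wz": 0}
    - {"jaw": 0.2, "tx": 6.1, "ty": 11.5, "tz": 0, "wx": 0, "wy": 0, "wz": 0}
    - {"jaw": 0.2, "tx": 7.7, "ty": 14.5, "tz": 0, "wx": 0, "wy": 0, "wz": 0}
    - {"jaw": 0.2, "tx": 9.2, "ty": 17.5, "tz": 0, "wx": 0, "wy": 0, "wz": 0}
    - {"jaw": 0.2, "tx": 10.8, "ty": 20.5, "tz": 0, "wx": 0, "wy": 0, "wz": 0}
    - {"jaw": 0.2, "tx": 12.4, "ty": 23.5, "tz": 0, "wx": 0, "wy": 0, "wz": 0}
    - {"jaw": 0.2, "tx": 13.5, "ty": 25.5, "tz": 0, "wx": 0, "wy": 0, "wz": 0}

```text
time_s: 12.22
position: [474.3, 261.7, 167.9]
orientation: [-0.002, -0.002, 1.0, -0.0]
ft_force: [0.0, -0.2, -1.3]
grip_width: 27.2
grip_force: 29.8
```

Call:
jog_arm:
  motion:
    - {"jaw": 0.2, "tx": 0.8, "ty": 1.5, "tz": 0, "wx": 0, "wy": 0, "wz": 0}
    - {"jaw": 0.2, "tx": 1.3, "ty": 2.5, "tz": 0, "wx": 0, "wy": 0, "wz": 0}
    - {"jaw": 0.2, "tx": 1.4, "ty": 2.7, "tz": 0, "wx": 0, "wy": 0, "wz": 0}
    - {"jaw": 0.2, "tx": 1.4, "ty": 2.7, "tz": 0, "wx": 0, "wy": 0, "wz": 0}
    - {"jaw": 0.2, "tx": 1.4, "ty": 2.7, "tz": 0, "wx": 0, "wy": 0, "wz": 0}
    - {"jaw": 0.2, "tx": 1.4, "ty": 2.7, "tz": 0, "wx": 0, "wy": 0, "wz": 0}

```text
time_s: 12.72
position: [465.7, 283.5, 169.6]
orientation: [-0.0, 0.002, 1.0, -0.001]
ft_force: [-0.8, 0.2, -2.0]
grip_width: 27.4
grip_force: 29.8
```

```bash
python3 - <<'E'
from h import *
go(466.5,285,55)
E
```

```text
t 12.72 pos [465.7 283.5 169.6] shift [-0.08  0.16 11.46] w [-0.001 -0.    -0.003]
```

Call:
jog_arm:
  motion:
    - {"jaw": 0.2, "tx": 0, "ty": 0, "tz": 2, "wx": 0, "wy": 0, "wz": 0}
    - {"jaw": 0.2, "tx": 0, "ty": 0, "tz": 4.5, "wx": 0, "wy": 0, "wz": 0}
    - {"jaw": 0.2, "tx": 0, "ty": 0, "tz": 7, "wx": 0, "wy": 0, "wz": 0}
    - {"jaw": 0.2, "tx": 0, "ty": 0, "tz": 9, "wx": 0, "wy": 0, "wz": 0}
    - {"jaw": 0.2, "tx": 0, "ty": 0, "tz": 10.2, "wx": 0, "wy": 0, "wz": 0}
    - {"jaw": 0.2, "tx": 0, "ty": 0, "tz": 10.8, "wx": 0, "wy": 0, "wz": 0}
    - {"jaw": 0.2, "tx": 0, "ty": 0, "tz": 11.2, "wx": 0, "wy": 0, "wz": 0}
    - {"jaw": 0.2, "tx": 0, "ty": 0, "tz": 11.2, "wx": 0, "wy": 0, "wz": 0}
    - {"jaw": 0.2, "tx": 0, "ty": 0, "tz": 11.2, "wx": 0, "wy": 0, "wz": 0}
    - {"jaw": 0.2, "tx": 0, "ty": 0, "tz": 11.2, "wx": 0, "wy": 0, "wz": 0}

```text
time_s: 13.55
position: [465.9, 285.9, 59.1]
orientation: [0.001, 0.0, 1.0, 0.001]
ft_force: [-0.4, 0.4, -1.4]
grip_width: 27.7
grip_force: 29.8
```

Call:
jog_arm:
  motion:
    - {"jaw": 0.2, "tx": 0, "ty": 0, "tz": 0.2, "wx": 0, "wy": 0, "wz": 0}
    - {"jaw": 0.2, "tx": 0, "ty": 0, "tz": 0.4, "wx": 0, "wy": 0, "wz": 0}
    - {"jaw": 0.2, "tx": 0, "ty": 0, "tz": 0.4, "wx": 0, "wy": 0, "wz": 0}
    - {"jaw": 0.2, "tx": 0, "ty": 0, "tz": 0.4, "wx": 0, "wy": 0, "wz": 0}

```text
time_s: 13.88
position: [464.9, 285.4, 54.0]
orientation: [-0.0, 0.0, 1.0, 0.0]
ft_force: [-0.5, -0.2, -1.1]
grip_width: 27.3
grip_force: 29.8
```

Call:
jog_arm:
  motion:
    - {"jaw": 0.4, "tx": 0, "ty": 0, "tz": 0, "wx": 0, "wy": 0, "wz": 0}
    - {"jaw": 0.6, "tx": 0, "ty": 0, "tz": 0, "wx": 0, "wy": 0, "wz": 0}
    - {"jaw": 0.6, "tx": 0, "ty": 0, "tz": 0, "wx": 0, "wy": 0, "wz": 0}
    - {"jaw": 0.6, "tx": 0, "ty": 0, "tz": 0, "wx": 0, "wy": 0, "wz": 0}
    - {"jaw": 0.6, "tx": 0, "ty": 0, "tz": -1, "wx": 0, "wy": 0, "wz": 0}
    - {"jaw": 0.6, "tx": 0, "ty": 0, "tz": -4, "wx": 0, "wy": 0, "wz": 0}
    - {"jaw": 0.6, "tx": 0, "ty": 0, "tz": -8, "wx": 0, "wy": 0, "wz": 0}
    - {"jaw": 0.6, "tx": 0, "ty": 0, "tz": -10, "wx": 0, "wy": 0, "wz": 0}
    - {"jaw": 0.6, "tx": 0, "ty": 0, "tz": -10, "wx": 0, "wy": 0, "wz": 0}
    - {"jaw": 0.6, "tx": 0, "ty": 0, "tz": -10, "wx": 0, "wy": 0, "wz": 0}

```text
time_s: 14.72
position: [466.1, 286.1, 156.2]
orientation: [0.002, 0.0, 1.0, 0.001]
ft_force: [0.1, -0.6, -0.3]
grip_width: 55.1
grip_force: 0.0
```

```bash
python3 - <<'E'
from h import *
C=pickle.load(open('w4.pkl','rb'))
print('large',p2w(C,607*.64,294*.64,45),'gauge',p2w(C,354*.64,29*.64,32))
go(605,117,100)
E
```

```text
large [607.29423536 116.7794584 ] gauge [482.46166464 -11.44215653]
t 14.72 pos [466.1 286.1 156.2] shift [-13.88 -16.91   5.63] w [ 0.002  0.003 -0.001]
```

Call:
jog_arm:
  motion:
    - {"jaw": 0.6, "tx": -14, "ty": -16.9, "tz": 0, "wx": 0, "wy": 0, "wz": 0}
    - {"jaw": 0.6, "tx": -14, "ty": -16.9, "tz": 0, "wx": 0, "wy": 0, "wz": 0}
    - {"jaw": 0.6, "tx": -14, "ty": -16.9, "tz": 0, "wx": 0, "wy": 0, "wz": 0}
    - {"jaw": 0.6, "tx": -14, "ty": -16.9, "tz": 0, "wx": 0, "wy": 0, "wz": 0}
    - {"jaw": 0.6, "tx": -14, "ty": -16.9, "tz": 0, "wx": 0, "wy": 0, "wz": 0}
    - {"jaw": 0.6, "tx": -14, "ty": -16.9, "tz": 0, "wx": 0, "wy": 0, "wz": 0}
    - {"jaw": 0.6, "tx": -14, "ty": -16.9, "tz": 3, "wx": 0, "wy": 0, "wz": 0}
    - {"jaw": 0.6, "tx": -14, "ty": -16.9, "tz": 6, "wx": 0, "wy": 0, "wz": 0}
    - {"jaw": 0.6, "tx": -14, "ty": -16.9, "tz": 6, "wx": 0, "wy": 0, "wz": 0}
    - {"jaw": 0.6, "tx": -14, "ty": -16.9, "tz": 6, "wx": 0, "wy": 0, "wz": 0}

```text
time_s: 15.55
position: [601.9, 115.8, 91.3]
orientation: [-0.003, 0.0, 1.0, -0.001]
ft_force: [-0.1, 0.8, 0.0]
grip_width: 54.8
grip_force: 0.0
```

Call:
jog_arm:
  motion:
    - {"jaw": 0.6, "tx": 0, "ty": 0, "tz": 0, "wx": 0, "wy": 0, "wz": 0}
    - {"jaw": 0.6, "tx": 0, "ty": 0, "tz": 0, "wx": 0, "wy": 0, "wz": 0}

```text
time_s: 15.72
position: [605.8, 116.9, 95.6]
orientation: [0.001, 0.0, 1.0, 0.0]
ft_force: [0.2, 0.1, -1.3]
grip_width: 55.0
grip_force: 0.0
```

```bash
python3 - <<'E'
from h import *
go(606.5,117,21)
C=look('w5')
print(w2p(C,[[606.5,117,45]])/.64)
E
```

```text
t 15.72 pos [605.8 116.9  95.6] shift [-0.05  0.    7.46] w [ 0.001  0.002 -0.   ]
[[391.48137384 331.0634245 ]]
```

View pics/w5.png

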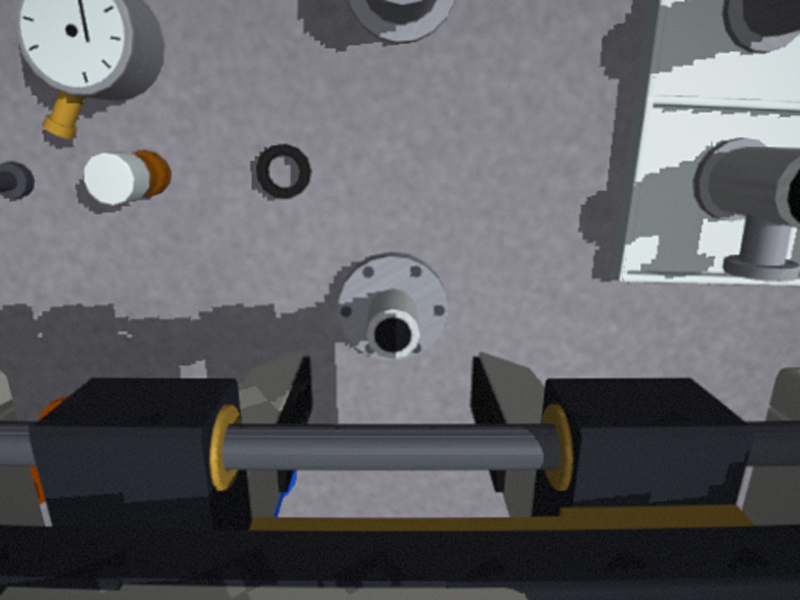

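The large connector's top is at (393,332), in line with the estimate. The valve and tall nipple stand properly in tray3. I'll descend and grip.

Call:
jog_arm:
  motion:
    - {"jaw": 0.6, "tx": 0, "ty": 0, "tz": 3.5, "wx": 0, "wy": 0, "wz": 0}
    - {"jaw": 0.6, "tx": 0, "ty": 0, "tz": 6.5, "wx": 0, "wy": 0, "wz": 0}
    - {"jaw": 0.6, "tx": 0, "ty": 0, "tz": 7.4, "wx": 0, "wy": 0, "wz": 0}
    - {"jaw": 0.6, "tx": 0, "ty": 0, "tz": 7.4, "wx": 0, "wy": 0, "wz": 0}
    - {"jaw": 0.6, "tx": 0, "ty": 0, "tz": 7.4, "wx": 0, "wy": 0, "wz": 0}
    - {"jaw": 0.15, "tx": 0, "ty": 0, "tz": 7.4, "wx": 0, "wy": 0, "wz": 0}
    - {"jaw": 0.15, "tx": 0, "ty": 0, "tz": 7.4, "wx": 0, "wy": 0, "wz": 0}
    - {"jaw": 0.15, "tx": 0, "ty": 0, "tz": 7.4, "wx": 0, "wy": 0, "wz": 0}
    - {"jaw": 0.15, "tx": 0, "ty": 0, "tz": 7.4, "wx": 0, "wy": 0, "wz": 0}
    - {"jaw": 0.15, "tx": 0, "ty": 0, "tz": 7.4, "wx": 0, "wy": 0, "wz": 0}

```text
time_s: 16.6
position: [605.3, 116.3, 20.7]
orientation: [0.001, 0.0, 1.0, 0.0]
ft_force: [-0.1, -0.3, 0.2]
grip_width: 26.3
grip_force: 1.2
```

Call:
jog_arm:
  motion:
    - {"jaw": 0.15, "tx": 0, "ty": 0, "tz": 0, "wx": 0, "wy": 0, "wz": 0}
    - {"jaw": 0.15, "tx": 0, "ty": 0, "tz": 0, "wx": 0, "wy": 0, "wz": 0}
    - {"jaw": 0.15, "tx": 0, "ty": 0, "tz": 0, "wx": 0, "wy": 0, "wz": 0}
    - {"jaw": 0.15, "tx": 0, "ty": 0, "tz": -1, "wx": 0, "wy": 0, "wz": 0}
    - {"jaw": 0.15, "tx": 0, "ty": 0, "tz": -3, "wx": 0, "wy": 0, "wz": 0}
    - {"jaw": 0.15, "tx": 0, "ty": 0, "tz": -6, "wx": 0, "wy": 0, "wz": 0}
    - {"jaw": 0.15, "tx": 0, "ty": 0, "tz": -9, "wx": 0, "wy": 0, "wz": 0}
    - {"jaw": 0.15, "tx": 0, "ty": 0, "tz": -12, "wx": 0, "wy": 0, "wz": 0}
    - {"jaw": 0.15, "tx": 0, "ty": 0, "tz": -12, "wx": 0, "wy": 0, "wz": 0}
    - {"jaw": 0.15, "tx": 0, "ty": 0, "tz": -12, "wx": 0, "wy": 0, "wz": 0}

```text
time_s: 17.43
position: [606.1, 116.2, 142.1]
orientation: [0.002, 0.001, 1.0, 0.0]
ft_force: [-0.6, 0.9, -3.6]
grip_width: 23.3
grip_force: 30.0
```

```bash
python3 - <<'E'
from h import *
go(382.5,286,140)
E
```

```text
t 17.43 pos [606.1 116.2 142.1] shift [22.37 16.96  0.14] w [ 0.001  0.004 -0.001]
```

Call:
jog_arm:
  motion:
    - {"jaw": 0.15, "tx": 0.9, "ty": 0.7, "tz": 0, "wx": 0, "wy": 0, "wz": 0}
    - {"jaw": 0.15, "tx": 2.6, "ty": 2, "tz": 0, "wx": 0, "wy": 0, "wz": 0}
    - {"jaw": 0.15, "tx": 5, "ty": 3.8, "tz": 0, "wx": 0, "wy": 0, "wz": 0}
    - {"jaw": 0.15, "tx": 7.4, "ty": 5.6, "tz": 0, "wx": 0, "wy": 0, "wz": 0}
    - {"jaw": 0.15, "tx": 9.8, "ty": 7.4, "tz": 0, "wx": 0, "wy": 0, "wz": 0}
    - {"jaw": 0.15, "tx": 12.2, "ty": 9.2, "tz": 0, "wx": 0, "wy": 0, "wz": 0}
    - {"jaw": 0.15, "tx": 14.6, "ty": 11, "tz": 0, "wx": 0, "wy": 0, "wz": 0}
    - {"jaw": 0.15, "tx": 17, "ty": 12.8, "tz": 0, "wx": 0, "wy": 0, "wz": 0}
    - {"jaw": 0.15, "tx": 19.4, "ty": 14.6, "tz": 0, "wx": 0, "wy": 0, "wz": 0}
    - {"jaw": 0.15, "tx": 21, "ty": 15.9, "tz": 0, "wx": 0, "wy": 0, "wz": 0}

```text
time_s: 18.27
position: [389.6, 276.0, 137.8]
orientation: [-0.003, -0.001, 1.0, -0.001]
ft_force: [-0.2, -0.8, -1.9]
grip_width: 23.3
grip_force: 30.0
```

Call:
jog_arm:
  motion:
    - {"jaw": 0.15, "tx": 0.8, "ty": 0.6, "tz": 0, "wx": 0, "wy": 0, "wz": 0}
    - {"jaw": 0.15, "tx": 1.3, "ty": 1, "tz": 0, "wx": 0, "wy": 0, "wz": 0}
    - {"jaw": 0.15, "tx": 1.3, "ty": 1, "tz": 0, "wx": 0, "wy": 0, "wz": 0}
    - {"jaw": 0.15, "tx": 1.3, "ty": 1, "tz": 0, "wx": 0, "wy": 0, "wz": 0}
    - {"jaw": 0.15, "tx": 1.3, "ty": 1, "tz": 0, "wx": 0, "wy": 0, "wz": 0}

```text
time_s: 18.68
position: [383.0, 284.2, 139.7]
orientation: [0.0, 0.001, 1.0, -0.0]
ft_force: [0.4, 0.5, -2.8]
grip_width: 23.3
grip_force: 30.0
```

```bash
python3 - <<'E'
from h import *
go(382.5,286,25)
E
```

```text
t 18.68 pos [383.  284.2 139.7] shift [ 0.06  0.19 11.47] w [-0.001  0.    -0.003]
```

Call:
jog_arm:
  motion:
    - {"jaw": 0.15, "tx": 0, "ty": 0.1, "tz": 2, "wx": 0, "wy": 0, "wz": 0}
    - {"jaw": 0.15, "tx": 0, "ty": 0.1, "tz": 4.5, "wx": 0, "wy": 0, "wz": 0}
    - {"jaw": 0.15, "tx": 0, "ty": 0.1, "tz": 7, "wx": 0, "wy": 0, "wz": 0}
    - {"jaw": 0.15, "tx": 0, "ty": 0.1, "tz": 9, "wx": 0, "wy": 0, "wz": 0}
    - {"jaw": 0.15, "tx": 0, "ty": 0.1, "tz": 10.2, "wx": 0, "wy": 0, "wz": 0}
    - {"jaw": 0.15, "tx": 0, "ty": 0.1, "tz": 10.8, "wx": 0, "wy": 0, "wz": 0}
    - {"jaw": 0.15, "tx": 0, "ty": 0.1, "tz": 11.2, "wx": 0, "wy": 0, "wz": 0}
    - {"jaw": 0.15, "tx": 0, "ty": 0.1, "tz": 11.3, "wx": 0, "wy": 0, "wz": 0}
    - {"jaw": 0.15, "tx": 0, "ty": 0.1, "tz": 11.3, "wx": 0, "wy": 0, "wz": 0}
    - {"jaw": 0.15, "tx": 0, "ty": 0.1, "tz": 11.3, "wx": 0, "wy": 0, "wz": 0}

```text
time_s: 19.52
position: [382.8, 286.8, 27.8]
orientation: [0.001, 0.001, 1.0, 0.001]
ft_force: [0.5, 0.4, -1.7]
grip_width: 23.6
grip_force: 30.0
```

Call:
jog_arm:
  motion:
    - {"jaw": 0.15, "tx": 0, "ty": 0, "tz": 0.2, "wx": 0, "wy": 0, "wz": 0}
    - {"jaw": 0.15, "tx": 0, "ty": 0, "tz": 0.35, "wx": 0, "wy": 0, "wz": 0}
    - {"jaw": 0.15, "tx": 0, "ty": 0, "tz": 0.35, "wx": 0, "wy": 0, "wz": 0}
    - {"jaw": 0.15, "tx": 0, "ty": 0, "tz": 0.35, "wx": 0, "wy": 0, "wz": 0}

```text
time_s: 19.85
position: [382.1, 286.6, 23.7]
orientation: [0.0, 0.0, 1.0, 0.0]
ft_force: [0.7, 0.3, -1.9]
grip_width: 23.5
grip_force: 30.0
```

Call:
jog_arm:
  motion:
    - {"jaw": 0.4, "tx": 0, "ty": 0, "tz": 0, "wx": 0, "wy": 0, "wz": 0}
    - {"jaw": 0.6, "tx": 0, "ty": 0, "tz": 0, "wx": 0, "wy": 0, "wz": 0}
    - {"jaw": 0.6, "tx": 0, "ty": 0, "tz": 0, "wx": 0, "wy": 0, "wz": 0}
    - {"jaw": 0.6, "tx": 0, "ty": 0, "tz": 0, "wx": 0, "wy": 0, "wz": 0}
    - {"jaw": 0.6, "tx": 0, "ty": 0, "tz": -1, "wx": 0, "wy": 0, "wz": 0}
    - {"jaw": 0.6, "tx": 0, "ty": 0, "tz": -4, "wx": 0, "wy": 0, "wz": 0}
    - {"jaw": 0.6, "tx": 0, "ty": 0, "tz": -8, "wx": 0, "wy": 0, "wz": 0}
    - {"jaw": 0.6, "tx": 0, "ty": 0, "tz": -10, "wx": 0, "wy": 0, "wz": 0}
    - {"jaw": 0.6, "tx": 0, "ty": 0, "tz": -10, "wx": 0, "wy": 0, "wz": 0}
    - {"jaw": 0.6, "tx": 0, "ty": 0, "tz": -10, "wx": 0, "wy": 0, "wz": 0}

```text
time_s: 20.68
position: [383.0, 287.2, 125.5]
orientation: [0.002, 0.0, 1.0, 0.001]
ft_force: [0.4, 0.3, -0.0]
grip_width: 54.8
grip_force: 0.0
```

```bash
python3 - <<'E'
from h import *
go(482,-12,110,-.52)
E
```

```text
t 20.68 pos [383.  287.2 125.5] shift [ -9.92 -29.92   1.5 ] w [0.003 0.002 0.519]
```

Call:
jog_arm:
  motion:
    - {"jaw": 0.75, "tx": -9.9, "ty": -29.9, "tz": 0.5, "wx": 0, "wy": 0, "wz": 0.52}
    - {"jaw": 0.75, "tx": -9.9, "ty": -29.9, "tz": 0.5, "wx": 0, "wy": 0, "wz": 0.52}
    - {"jaw": 0.75, "tx": -9.9, "ty": -29.9, "tz": 0.5, "wx": 0, "wy": 0, "wz": 0.52}
    - {"jaw": 0.75, "tx": -9.9, "ty": -29.9, "tz": 0.5, "wx": 0, "wy": 0, "wz": 0.52}
    - {"jaw": 0.75, "tx": -9.9, "ty": -29.9, "tz": 0.5, "wx": 0, "wy": 0, "wz": 0.52}
    - {"jaw": 0.75, "tx": -9.9, "ty": -29.9, "tz": 0.5, "wx": 0, "wy": 0, "wz": 0.52}
    - {"jaw": 0.75, "tx": -9.9, "ty": -29.9, "tz": 0.5, "wx": 0, "wy": 0, "wz": 0.52}
    - {"jaw": 0.75, "tx": -9.9, "ty": -29.9, "tz": 0.5, "wx": 0, "wy": 0, "wz": 0.52}
    - {"jaw": 0.75, "tx": -9.9, "ty": -29.9, "tz": 0.5, "wx": 0, "wy": 0, "wz": 0.52}
    - {"jaw": 0.75, "tx": -9.9, "ty": -29.9, "tz": 0.5, "wx": 0, "wy": 0, "wz": 0.52}

```text
time_s: 21.52
position: [479.8, -14.4, 117.3]
orientation: [-0.001, 0.259, 0.966, -0.001]
ft_force: [0.2, 1.1, -0.4]
grip_width: 69.0
grip_force: 0.0
```

Call:
jog_arm:
  motion:
    - {"jaw": 0.75, "tx": 0, "ty": 0, "tz": 0, "wx": 0, "wy": 0, "wz": 0}
    - {"jaw": 0.75, "tx": 0, "ty": 0, "tz": 0, "wx": 0, "wy": 0, "wz": 0}
    - {"jaw": 0.75, "tx": 0, "ty": 0, "tz": 0, "wx": 0, "wy": 0, "wz": 0}

```text
time_s: 21.77
position: [480.1, -11.0, 118.1]
orientation: [-0.001, 0.256, 0.967, 0.0]
ft_force: [0.7, -0.1, -0.1]
grip_width: 69.1
grip_force: 0.0
```

```bash
python3 - <<'E'
from h import *
go(482,-12,11,-.52)
C=look('w6')
print(w2p(C,[[482,-12,32],[482+45*.866,-12-45*.5,16]])/.64)
E
```

```text
t 21.77 pos [480.1 -11.  118.1] shift [-2.300e-01  1.000e-02  1.071e+01] w [-0.    -0.001  0.002]
[[391.53413362 308.54662698]
 [391.01500614 375.18513971]]
```

View pics/w6.png

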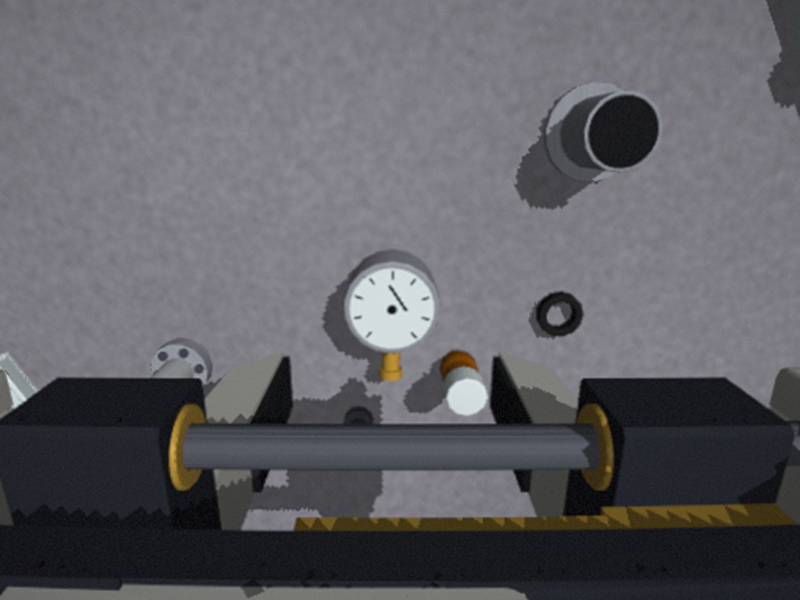

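The dial is centred at (391,308), exactly as predicted, with the stem straight down the image and the vial clear of the fingers. I'll descend and grip.

Call:
jog_arm:
  motion:
    - {"jaw": 0.75, "tx": -0.2, "ty": 0, "tz": 4, "wx": 0, "wy": 0, "wz": 0}
    - {"jaw": 0.75, "tx": -0.2, "ty": 0, "tz": 8, "wx": 0, "wy": 0, "wz": 0}
    - {"jaw": 0.75, "tx": -0.2, "ty": 0, "tz": 10, "wx": 0, "wy": 0, "wz": 0}
    - {"jaw": 0.75, "tx": -0.2, "ty": 0, "tz": 10.6, "wx": 0, "wy": 0, "wz": 0}
    - {"jaw": 0.75, "tx": -0.2, "ty": 0, "tz": 10.6, "wx": 0, "wy": 0, "wz": 0}
    - {"jaw": 0.75, "tx": -0.2, "ty": 0, "tz": 10.6, "wx": 0, "wy": 0, "wz": 0}
    - {"jaw": 0.45, "tx": -0.2, "ty": 0, "tz": 10.6, "wx": 0, "wy": 0, "wz": 0}
    - {"jaw": 0.45, "tx": -0.2, "ty": 0, "tz": 10.6, "wx": 0, "wy": 0, "wz": 0}
    - {"jaw": 0.45, "tx": -0.2, "ty": 0, "tz": 10.6, "wx": 0, "wy": 0, "wz": 0}
    - {"jaw": 0.45, "tx": -0.2, "ty": 0, "tz": 10.6, "wx": 0, "wy": 0, "wz": 0}

```text
time_s: 22.65
position: [483.7, -13.4, 13.7]
orientation: [0.001, 0.257, 0.966, 0.001]
ft_force: [0.9, 1.2, 5.8]
grip_width: 49.2
grip_force: 30.0
```

Call:
jog_arm:
  motion:
    - {"jaw": 0.45, "tx": 0, "ty": 0, "tz": 0, "wx": 0, "wy": 0, "wz": 0}
    - {"jaw": 0.45, "tx": 0, "ty": 0, "tz": 0, "wx": 0, "wy": 0, "wz": 0}
    - {"jaw": 0.45, "tx": 0, "ty": 0, "tz": 0, "wx": 0, "wy": 0, "wz": 0}
    - {"jaw": 0.45, "tx": 0, "ty": 0, "tz": -1, "wx": 0, "wy": 0, "wz": 0}
    - {"jaw": 0.45, "tx": 0, "ty": 0, "tz": -3, "wx": 0, "wy": 0, "wz": 0}
    - {"jaw": 0.45, "tx": 0, "ty": 0, "tz": -6, "wx": 0, "wy": 0, "wz": 0}
    - {"jaw": 0.45, "tx": 0, "ty": 0, "tz": -9, "wx": 0, "wy": 0, "wz": 0}
    - {"jaw": 0.45, "tx": 0, "ty": 0, "tz": -10, "wx": 0, "wy": 0, "wz": 0}
    - {"jaw": 0.45, "tx": 0, "ty": 0, "tz": -10, "wx": 0, "wy": 0, "wz": 0}
    - {"jaw": 0.45, "tx": 0, "ty": 0, "tz": -10, "wx": 0, "wy": 0, "wz": 0}

```text
time_s: 23.48
position: [482.4, -13.5, 112.6]
orientation: [0.0, 0.257, 0.966, 0.0]
ft_force: [-0.2, 0.5, -2.6]
grip_width: 49.5
grip_force: 30.0
```

```bash
python3 - <<'E'
from h import *
C=pickle.load(open('w2.pkl','rb'))
P=lambda u,v,z=12:p2w(C,u*.64,v*.64,z).round(1)
print('end',P(38,227),P(218,226),'div',P(18,61),P(208,62),'small',P(389,0,40))
go(515,-288,112,0)
E
```

```text
end [ 570.1 -339. ] [ 570.  -236.2] div [ 483.5 -333.4] [ 485.9 -233.7] small [ 464.6 -141.5]
t 23.48 pos [482.4 -13.5 112.6] shift [-16.48 -22.19   0.06] w [ 0.001  0.001 -0.521]
```

Call:
jog_arm:
  motion:
    - {"jaw": 0.45, "tx": -0.5, "ty": -0.7, "tz": 0, "wx": 0, "wy": 0, "wz": -0.02}
    - {"jaw": 0.45, "tx": -1.6, "ty": -2.2, "tz": 0, "wx": 0, "wy": 0, "wz": -0.05}
    - {"jaw": 0.45, "tx": -3, "ty": -4.1, "tz": 0, "wx": 0, "wy": 0, "wz": -0.1}
    - {"jaw": 0.45, "tx": -4.8, "ty": -6.5, "tz": 0, "wx": 0, "wy": 0, "wz": -0.15}
    - {"jaw": 0.45, "tx": -6.6, "ty": -8.9, "tz": 0, "wx": 0, "wy": 0, "wz": -0.21}
    - {"jaw": 0.45, "tx": -8.4, "ty": -11.3, "tz": 0, "wx": 0, "wy": 0, "wz": -0.27}
    - {"jaw": 0.45, "tx": -10.2, "ty": -13.7, "tz": 0, "wx": 0, "wy": 0, "wz": -0.33}
    - {"jaw": 0.45, "tx": -12, "ty": -16.1, "tz": 0, "wx": 0, "wy": 0, "wz": -0.39}
    - {"jaw": 0.45, "tx": -13.8, "ty": -18.5, "tz": 0, "wx": 0, "wy": 0, "wz": -0.45}
    - {"jaw": 0.45, "tx": -15.2, "ty": -20.5, "tz": 0, "wx": 0, "wy": 0, "wz": -0.5}

```text
time_s: 24.32
position: [510.5, -269.0, 109.8]
orientation: [-0.002, 0.01, 1.0, 0.0]
ft_force: [-0.4, -0.4, -1.9]
grip_width: 49.4
grip_force: 30.0
```

```bash
python3 - <<'E'
from h import *
go(516,-286,112,0)
E
```

```text
t 24.32 pos [ 510.5 -269.   109.8] shift [-0.58 -1.69 -0.22] w [ 0.001 -0.004 -0.019]
```

Call:
jog_arm:
  motion:
    - {"jaw": 0.45, "tx": -0.2, "ty": -1, "tz": 0, "wx": 0, "wy": 0, "wz": -0.02}
    - {"jaw": 0.45, "tx": -0.3, "ty": -1.7, "tz": 0, "wx": 0, "wy": 0, "wz": -0.02}
    - {"jaw": 0.45, "tx": -0.3, "ty": -1.8, "tz": 0, "wx": 0, "wy": 0, "wz": -0.02}
    - {"jaw": 0.45, "tx": -0.3, "ty": -1.8, "tz": 0, "wx": 0, "wy": 0, "wz": -0.02}
    - {"jaw": 0.45, "tx": -0.3, "ty": -1.8, "tz": 0, "wx": 0, "wy": 0, "wz": -0.02}
    - {"jaw": 0.45, "tx": -0.3, "ty": -1.8, "tz": 0, "wx": 0, "wy": 0, "wz": -0.02}

```text
time_s: 24.82
position: [515.0, -283.2, 111.9]
orientation: [-0.0, -0.001, 1.0, 0.001]
ft_force: [-0.8, -0.7, -2.8]
grip_width: 49.2
grip_force: 30.0
```

```bash
python3 - <<'E'
from h import *
go(516,-286,18,0)
look('w7')
E
```

```text
t 24.82 pos [ 515.  -283.2  111.9] shift [-0.11 -0.29  9.39] w [ 0.001 -0.001  0.001]
```

View pics/w7.png

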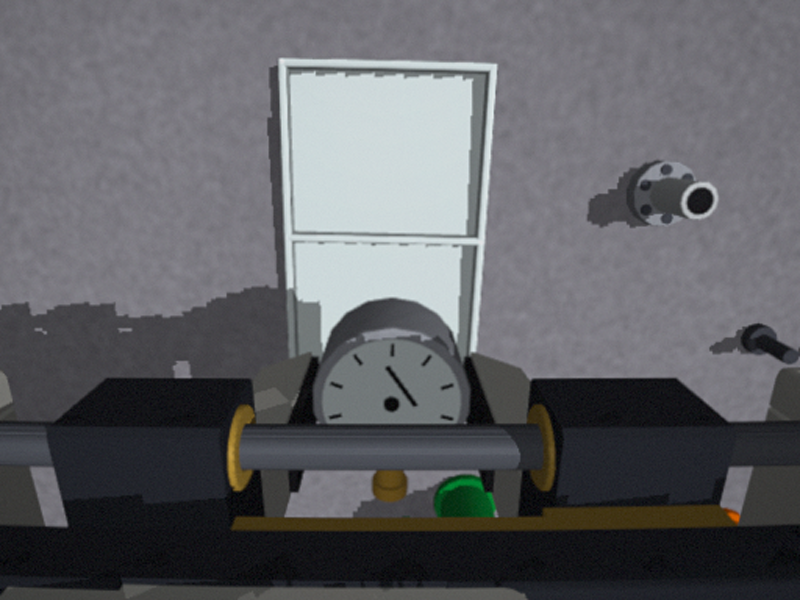

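The gauge is held level with its stem along +x. The divider is at row 239 (columns 290 to 484), the far wall's outer edge at row 60 (columns 279 to 497), and the small connector's top at (700,201).

```bash
python3 - <<'E'
from h import *
C=pickle.load(open('w7.pkl','rb'))
P=lambda u,v,z=12:p2w(C,u*.64,v*.64,z).round(1)
print('div',P(290,239),P(484,240),'wall',P(279,59),P(497,65),'small',P(700,201,40))
E
```

```text
div [ 483.9 -335.4] [ 484.3 -235.4] wall [ 398.1 -336.1] [ 400.6 -233.5] small [ 460.5 -142.5]
```

Call:
jog_arm:
  motion:
    - {"jaw": 0.45, "tx": -0.1, "ty": -0.1, "tz": 2, "wx": 0, "wy": 0, "wz": 0}
    - {"jaw": 0.45, "tx": -0.1, "ty": -0.1, "tz": 4.5, "wx": 0, "wy": 0, "wz": 0}
    - {"jaw": 0.45, "tx": -0.1, "ty": -0.1, "tz": 7, "wx": 0, "wy": 0, "wz": 0}
    - {"jaw": 0.45, "tx": -0.1, "ty": -0.1, "tz": 8.2, "wx": 0, "wy": 0, "wz": 0}
    - {"jaw": 0.45, "tx": -0.1, "ty": -0.1, "tz": 8.8, "wx": 0, "wy": 0, "wz": 0}
    - {"jaw": 0.45, "tx": -0.1, "ty": -0.1, "tz": 9.2, "wx": 0, "wy": 0, "wz": 0}
    - {"jaw": 0.45, "tx": -0.1, "ty": -0.1, "tz": 9.2, "wx": 0, "wy": 0, "wz": 0}
    - {"jaw": 0.45, "tx": -0.1, "ty": -0.1, "tz": 9.2, "wx": 0, "wy": 0, "wz": 0}
    - {"jaw": 0.45, "tx": -0.1, "ty": -0.1, "tz": 9.2, "wx": 0, "wy": 0, "wz": 0}

```text
time_s: 25.62
position: [517.0, -286.7, 21.8]
orientation: [0.001, 0.0, 1.0, -0.0]
ft_force: [-0.3, -0.1, -2.8]
grip_width: 49.3
grip_force: 30.0
```

Call:
jog_arm:
  motion:
    - {"jaw": 0.45, "tx": 0, "ty": 0, "tz": 0.2, "wx": 0, "wy": 0, "wz": 0}
    - {"jaw": 0.45, "tx": 0, "ty": 0, "tz": 0.4, "wx": 0, "wy": 0, "wz": 0}
    - {"jaw": 0.45, "tx": 0, "ty": 0, "tz": 0.4, "wx": 0, "wy": 0, "wz": 0}
    - {"jaw": 0.45, "tx": 0, "ty": 0, "tz": 0.4, "wx": 0, "wy": 0, "wz": 0}

```text
time_s: 25.95
position: [516.4, -286.5, 16.8]
orientation: [0.0, 0.0, 1.0, -0.0]
ft_force: [0.4, 0.0, -0.7]
grip_width: 49.4
grip_force: 30.0
```

Call:
jog_arm:
  motion:
    - {"jaw": 0.6, "tx": 0, "ty": 0, "tz": 0, "wx": 0, "wy": 0, "wz": 0}
    - {"jaw": 0.75, "tx": 0, "ty": 0, "tz": 0, "wx": 0, "wy": 0, "wz": 0}
    - {"jaw": 0.75, "tx": 0, "ty": 0, "tz": 0, "wx": 0, "wy": 0, "wz": 0}
    - {"jaw": 0.75, "tx": 0, "ty": 0, "tz": 0, "wx": 0, "wy": 0, "wz": 0}
    - {"jaw": 0.75, "tx": 0, "ty": 0, "tz": -1, "wx": 0, "wy": 0, "wz": 0}
    - {"jaw": 0.75, "tx": 0, "ty": 0, "tz": -4, "wx": 0, "wy": 0, "wz": 0}
    - {"jaw": 0.75, "tx": 0, "ty": 0, "tz": -7, "wx": 0, "wy": 0, "wz": 0}
    - {"jaw": 0.75, "tx": 0, "ty": 0, "tz": -8, "wx": 0, "wy": 0, "wz": 0}
    - {"jaw": 0.75, "tx": 0, "ty": 0, "tz": -8, "wx": 0, "wy": 0, "wz": 0}
    - {"jaw": 0.6, "tx": 0, "ty": 0, "tz": -8, "wx": 0, "wy": 0, "wz": 0}

```text
time_s: 26.78
position: [516.4, -286.3, 97.4]
orientation: [0.001, 0.0, 1.0, -0.0]
ft_force: [-0.3, -0.4, 0.4]
grip_width: 65.5
grip_force: 0.0
```

```bash
python3 - <<'E'
from h import *
go(461,-142.5,80,0)
E
```

```text
t 26.78 pos [ 516.4 -286.3   97.4] shift [ 5.56 14.38  1.72] w [-0.001  0.002 -0.001]
```

Call:
jog_arm:
  motion:
    - {"jaw": 0.6, "tx": 5.5, "ty": 14.4, "tz": 0, "wx": 0, "wy": 0, "wz": 0}
    - {"jaw": 0.6, "tx": 5.5, "ty": 14.4, "tz": 0, "wx": 0, "wy": 0, "wz": 0}
    - {"jaw": 0.6, "tx": 5.5, "ty": 14.4, "tz": 0, "wx": 0, "wy": 0, "wz": 0}
    - {"jaw": 0.6, "tx": 5.5, "ty": 14.4, "tz": 0, "wx": 0, "wy": 0, "wz": 0}
    - {"jaw": 0.6, "tx": 5.5, "ty": 14.4, "tz": 1, "wx": 0, "wy": 0, "wz": 0}
    - {"jaw": 0.6, "tx": 5.5, "ty": 14.4, "tz": 1, "wx": 0, "wy": 0, "wz": 0}
    - {"jaw": 0.6, "tx": 5.5, "ty": 14.4, "tz": 1, "wx": 0, "wy": 0, "wz": 0}
    - {"jaw": 0.6, "tx": 5.5, "ty": 14.4, "tz": 1, "wx": 0, "wy": 0, "wz": 0}

```text
time_s: 27.45
position: [461.1, -143.5, 86.0]
orientation: [-0.0, 0.001, 1.0, -0.0]
ft_force: [-0.1, -0.5, 0.3]
grip_width: 54.8
grip_force: 0.0
```

```bash
python3 - <<'E'
from h import *
go(461,-142.5,18,0)
C=look('w8')
print(w2p(C,[[461,-142.5,40]])/.64)
E
```

```text
t 27.45 pos [ 461.1 -143.5   86. ] shift [0.01 0.11 6.8 ] w [-0.001 -0.001 -0.003]
[[393.763325   333.41408587]]
```

View pics/w8.png

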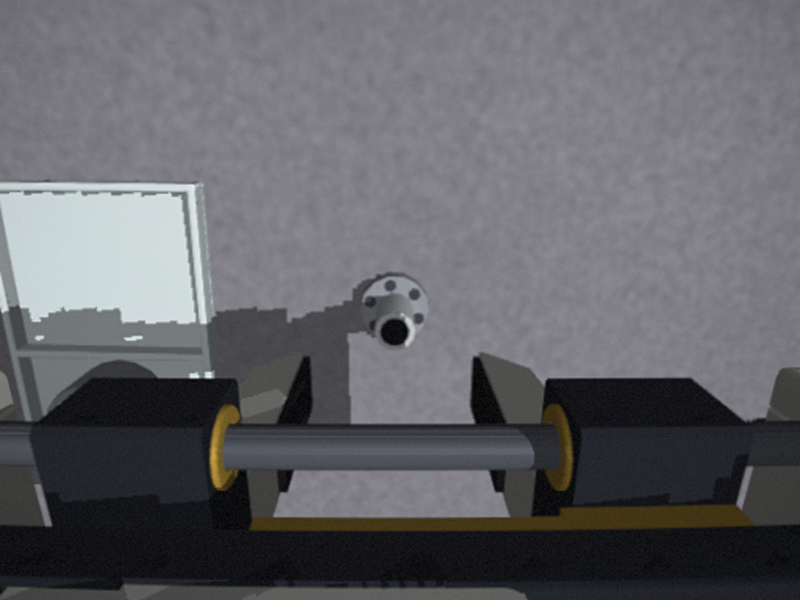

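The small connector's top is at (396,331), within 1 mm of the prediction. I'll descend and grip.

Call:
jog_arm:
  motion:
    - {"jaw": 0.6, "tx": 0, "ty": 0.1, "tz": 3.5, "wx": 0, "wy": 0, "wz": 0}
    - {"jaw": 0.6, "tx": 0, "ty": 0.1, "tz": 6, "wx": 0, "wy": 0, "wz": 0}
    - {"jaw": 0.6, "tx": 0, "ty": 0.1, "tz": 6.7, "wx": 0, "wy": 0, "wz": 0}
    - {"jaw": 0.6, "tx": 0, "ty": 0.1, "tz": 6.7, "wx": 0, "wy": 0, "wz": 0}
    - {"jaw": 0.6, "tx": 0, "ty": 0.1, "tz": 6.7, "wx": 0, "wy": 0, "wz": 0}
    - {"jaw": 0.1, "tx": 0, "ty": 0.1, "tz": 6.7, "wx": 0, "wy": 0, "wz": 0}
    - {"jaw": 0.1, "tx": 0, "ty": 0.1, "tz": 6.7, "wx": 0, "wy": 0, "wz": 0}
    - {"jaw": 0.1, "tx": 0, "ty": 0.1, "tz": 6.7, "wx": 0, "wy": 0, "wz": 0}
    - {"jaw": 0.1, "tx": 0, "ty": 0.1, "tz": 6.7, "wx": 0, "wy": 0, "wz": 0}
    - {"jaw": 0.1, "tx": 0, "ty": 0.1, "tz": 6.7, "wx": 0, "wy": 0, "wz": 0}
  newtons: 20

```text
time_s: 28.33
position: [461.5, -141.2, 20.1]
orientation: [0.001, 0.0, 1.0, -0.0]
ft_force: [0.8, -0.1, -0.6]
grip_width: 26.3
grip_force: 0.0
```

Call:
jog_arm:
  motion:
    - {"jaw": 0.1, "tx": 0, "ty": 0, "tz": 0, "wx": 0, "wy": 0, "wz": 0}
    - {"jaw": 0.1, "tx": 0, "ty": 0, "tz": 0, "wx": 0, "wy": 0, "wz": 0}
    - {"jaw": 0.1, "tx": 0, "ty": 0, "tz": 0, "wx": 0, "wy": 0, "wz": 0}
    - {"jaw": 0.1, "tx": 0, "ty": 0, "tz": 0, "wx": 0, "wy": 0, "wz": 0}
    - {"jaw": 0.1, "tx": 0, "ty": 0, "tz": -1, "wx": 0, "wy": 0, "wz": 0}
    - {"jaw": 0.1, "tx": 0, "ty": 0, "tz": -3, "wx": 0, "wy": 0, "wz": 0}
    - {"jaw": 0.1, "tx": 0, "ty": 0, "tz": -6, "wx": 0, "wy": 0, "wz": 0}
    - {"jaw": 0.1, "tx": 0, "ty": 0, "tz": -7, "wx": 0, "wy": 0, "wz": 0}
    - {"jaw": 0.1, "tx": 0, "ty": 0, "tz": -7, "wx": 0, "wy": 0, "wz": 0}
    - {"jaw": 0.1, "tx": 0, "ty": 0, "tz": -7, "wx": 0, "wy": 0, "wz": 0}

```text
time_s: 29.17
position: [461.4, -141.0, 89.8]
orientation: [0.001, 0.0, 1.0, -0.0]
ft_force: [-0.1, 0.5, -1.8]
grip_width: 17.4
grip_force: 20.0
```

```bash
python3 - <<'E'
from h import *
go(442,-285,85,0)
E
```

```text
t 29.17 pos [ 461.4 -141.    89.8] shift [  1.93 -14.4    0.48] w [-0.     0.001 -0.001]
```

Held. I'll carry it to the near compartment of tray2.

Call:
jog_arm:
  motion:
    - {"jaw": 0.1, "tx": 0.1, "ty": -0.8, "tz": 0, "wx": 0, "wy": 0, "wz": 0}
    - {"jaw": 0.1, "tx": 0.4, "ty": -2.8, "tz": 0, "wx": 0, "wy": 0, "wz": 0}
    - {"jaw": 0.1, "tx": 0.8, "ty": -5.5, "tz": 0, "wx": 0, "wy": 0, "wz": 0}
    - {"jaw": 0.1, "tx": 1.1, "ty": -8.5, "tz": 0, "wx": 0, "wy": 0, "wz": 0}
    - {"jaw": 0.1, "tx": 1.5, "ty": -11.3, "tz": 0, "wx": 0, "wy": 0, "wz": 0}
    - {"jaw": 0.1, "tx": 1.8, "ty": -13.5, "tz": 0, "wx": 0, "wy": 0, "wz": 0}
    - {"jaw": 0.1, "tx": 1.9, "ty": -14.4, "tz": 0, "wx": 0, "wy": 0, "wz": 0}
    - {"jaw": 0.1, "tx": 1.9, "ty": -14.4, "tz": 0, "wx": 0, "wy": 0, "wz": 0}
    - {"jaw": 0.1, "tx": 1.9, "ty": -14.4, "tz": 0, "wx": 0, "wy": 0, "wz": 0}
    - {"jaw": 0.1, "tx": 1.9, "ty": -14.4, "tz": 0, "wx": 0, "wy": 0, "wz": 0}

```text
time_s: 30.0
position: [441.8, -283.0, 88.6]
orientation: [-0.001, -0.0, 1.0, 0.001]
ft_force: [0.3, 0.1, -1.6]
grip_width: 17.6
grip_force: 20.0
```

Call:
jog_arm:
  motion:
    - {"jaw": 0.1, "tx": 0, "ty": 0, "tz": 1.5, "wx": 0, "wy": 0, "wz": 0}
    - {"jaw": 0.1, "tx": 0, "ty": 0, "tz": 3.5, "wx": 0, "wy": 0, "wz": 0}
    - {"jaw": 0.1, "tx": 0, "ty": 0, "tz": 5, "wx": 0, "wy": 0, "wz": 0}
    - {"jaw": 0.1, "tx": 0, "ty": 0, "tz": 5.8, "wx": 0, "wy": 0, "wz": 0}
    - {"jaw": 0.1, "tx": 0, "ty": 0, "tz": 6.2, "wx": 0, "wy": 0, "wz": 0}
    - {"jaw": 0.1, "tx": 0, "ty": 0, "tz": 6.2, "wx": 0, "wy": 0, "wz": 0}
    - {"jaw": 0.1, "tx": 0, "ty": 0, "tz": 6.2, "wx": 0, "wy": 0, "wz": 0}
    - {"jaw": 0.1, "tx": 0, "ty": 0, "tz": 6.2, "wx": 0, "wy": 0, "wz": 0}

```text
time_s: 30.67
position: [442.8, -285.3, 28.3]
orientation: [0.001, 0.0, 1.0, -0.0]
ft_force: [-0.0, 0.2, -1.4]
grip_width: 17.2
grip_force: 20.0
```

Call:
jog_arm:
  motion:
    - {"jaw": 0.1, "tx": 0, "ty": 0, "tz": 0.2, "wx": 0, "wy": 0, "wz": 0}
    - {"jaw": 0.1, "tx": 0, "ty": 0, "tz": 0.4, "wx": 0, "wy": 0, "wz": 0}
    - {"jaw": 0.1, "tx": 0, "ty": 0, "tz": 0.4, "wx": 0, "wy": 0, "wz": 0}
    - {"jaw": 0.1, "tx": 0, "ty": 0, "tz": 0.4, "wx": 0, "wy": 0, "wz": 0}

```text
time_s: 31.0
position: [441.9, -285.1, 23.5]
orientation: [0.0, 0.0, 1.0, 0.0]
ft_force: [0.1, 0.4, -1.6]
grip_width: 17.3
grip_force: 20.0
```

Call:
jog_arm:
  motion:
    - {"jaw": 0.1, "tx": 0, "ty": 0, "tz": 0.1, "wx": 0, "wy": 0, "wz": 0}
    - {"jaw": 0.1, "tx": 0, "ty": 0, "tz": 0.1, "wx": 0, "wy": 0, "wz": 0}
    - {"jaw": 0.4, "tx": 0, "ty": 0, "tz": 0.1, "wx": 0, "wy": 0, "wz": 0}
    - {"jaw": 0.5, "tx": 0, "ty": 0, "tz": 0, "wx": 0, "wy": 0, "wz": 0}
    - {"jaw": 0.5, "tx": 0, "ty": 0, "tz": 0, "wx": 0, "wy": 0, "wz": 0}
    - {"jaw": 0.5, "tx": 0, "ty": 0, "tz": 0, "wx": 0, "wy": 0, "wz": 0}
    - {"jaw": 0.5, "tx": 0, "ty": 0, "tz": -1, "wx": 0, "wy": 0, "wz": 0}
    - {"jaw": 0.5, "tx": 0, "ty": 0, "tz": -4, "wx": 0, "wy": 0, "wz": 0}
    - {"jaw": 0.5, "tx": 0, "ty": 0, "tz": -8, "wx": 0, "wy": 0, "wz": 0}
    - {"jaw": 0.5, "tx": 0, "ty": 0, "tz": -12, "wx": 0, "wy": 0, "wz": 0}

```text
time_s: 31.83
position: [440.8, -284.6, 144.6]
orientation: [-0.001, 0.001, 1.0, 0.001]
ft_force: [2.2, -0.9, -0.2]
grip_width: 46.0
grip_force: 0.0
```

Call:
jog_arm:
  motion:
    - {"jaw": 0.5, "tx": 0, "ty": 12, "tz": -16, "wx": 0, "wy": 0, "wz": 0}
    - {"jaw": 0.5, "tx": 0, "ty": 24, "tz": -20, "wx": 0, "wy": 0, "wz": 0}
    - {"jaw": 0.5, "tx": 0, "ty": 24, "tz": -20, "wx": 0, "wy": 0, "wz": 0}
    - {"jaw": 0.5, "tx": 0, "ty": 24, "tz": -20, "wx": 0, "wy": 0, "wz": 0}
    - {"jaw": 0.5, "tx": 0, "ty": 24, "tz": -20, "wx": 0, "wy": 0, "wz": 0}
    - {"jaw": 0.5, "tx": 0, "ty": 24, "tz": -20, "wx": 0, "wy": 0, "wz": 0}
    - {"jaw": 0.5, "tx": 0, "ty": 24, "tz": -20, "wx": 0, "wy": 0, "wz": 0}
    - {"jaw": 0.5, "tx": 0, "ty": 24, "tz": -20, "wx": 0, "wy": 0, "wz": 0}
    - {"jaw": 0.5, "tx": 0, "ty": 24, "tz": -20, "wx": 0, "wy": 0, "wz": 0}
    - {"jaw": 0.5, "tx": 0, "ty": 24, "tz": -20, "wx": 0, "wy": 0, "wz": 0}

```text
time_s: 32.67
position: [442.4, -44.5, 344.8]
orientation: [0.001, -0.001, 1.0, -0.0]
ft_force: [0.9, -0.8, 0.1]
grip_width: 45.7
grip_force: 0.0
```

```bash
python3 - <<'E'
from h import *
look('w9')
im=cams.camera('side')[:,:,::-1]
cv2.imwrite('pics/side9.png',cv2.resize(im,(800,600),interpolation=cv2.INTER_CUBIC))
E
```

```text
(no output)
```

View pics/w9.png

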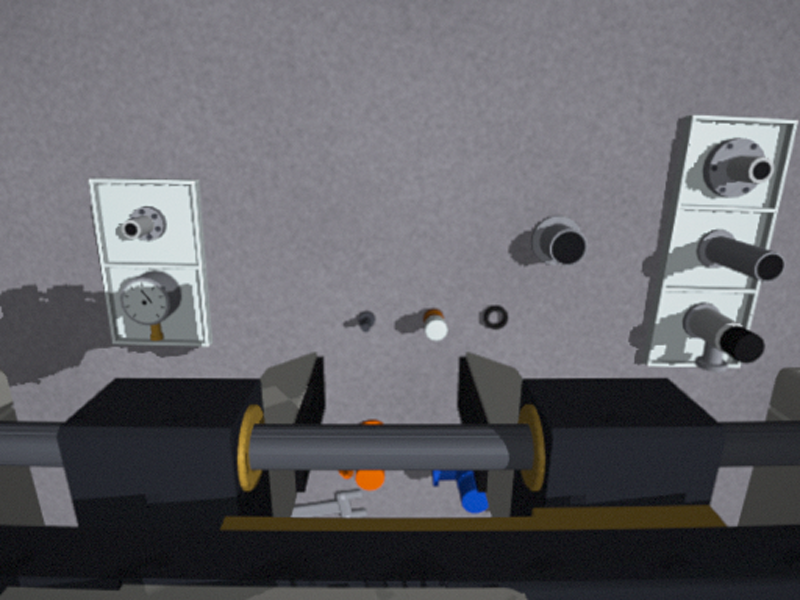

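View pics/side9.png

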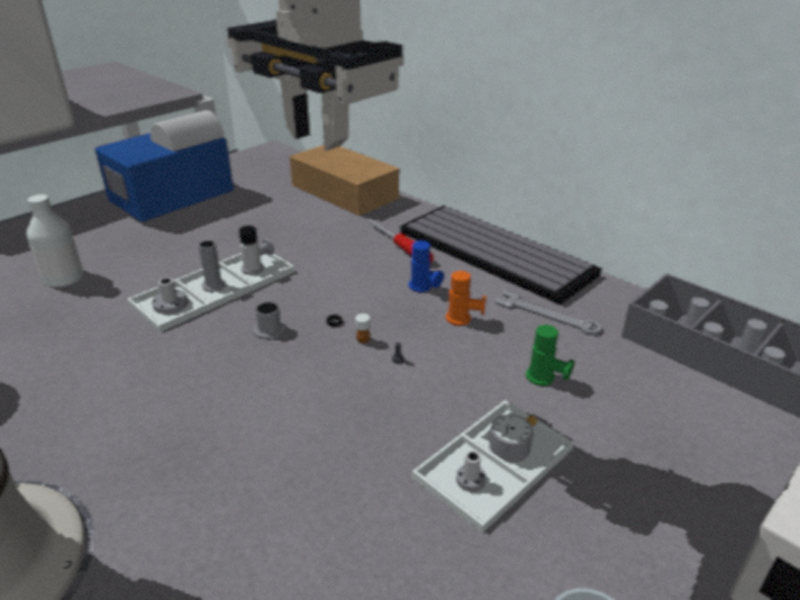

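All five parts stand flat, one to a compartment. The wrist view shows the large flange (735,167), tall nipple (720,250) and valve (705,325) in tray3, and the small flange (143,224) and gauge (147,300) in tray2. Everything else is where it was.

```bash
python3 -c "
from rig import env
print(env.job_done())"
```

```text
the job is handed in; nothing more can be done
None
```

Both kits are made up and the job is handed in at about 33 s. The valve, tall nipple and large flange are in tray3, and the gauge and small flange are in tray2. The last pictures show each standing upright in its own compartment, with the short nipple, look-alikes and loose things where they were.

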